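Seal the finished tubes and take them out of the dry-block heater

ROBOT

A 7-joint arm with a two-finger parallel gripper is mounted at the origin on the work surface. World frame = base frame: x ahead of the robot, y to its left, z up, the work surface at z = 0. Lengths are in m, angles in rad, forces in N, time in s.
With the tool pointing down it reaches from about 0.4 to 0.9 m from the base axis. Payload 5.6 kg.
Tool frame: the origin (TCP) lies on the centre line of the jaws, within the pads' length; the fingertips stand 14 mm ahead of it and the grasp point (between the pads) lies 5 mm behind it; x points along the fingers, y is the direction in which the jaws open and shut, and the axes are right-handed (so a half turn about x gives the same grasp; the last joint's range is limited). The gripper opens to 92 mm and grips with 3 to 60 N. Pads are 20 mm wide; open, the fingers measure 128 mm over their backs; the gripper's body (75 mm by 189 mm) begins 69 mm behind the grasp point.
Start: joints at [1.193, 0.468, -0.012, 1.603, 0.006, 1.071, -0.056], TCP at [0.214, -0.614, 0.229] pointing down, gripper open.
Joint ranges: [-2.53, 2.53], [-0.31, 2.02], [-1.57, 1.55], [0.28, 2.44], [-1.29, 4.43], [0.15, 1.84], [-2.92, 2.92]. Speed limits (rad/s): [2.57, 2.57, 3.14, 3.14, 3.14, 3.14, 3.14].

INTERFACE

Orientations are given as a unit quaternion [x, y, z, w].
In Python, from rig import bot gives the robot as it stands. The module is installed in compiled form; this text tells all that it offers.
- The arm moves only by the tool servo_tool, never from a script. Its argument "series" is a list of rows, each a list of 3 entries, a list of its own where there are three numbers: the finger opening in m, from 0 to 0.0919, then the shift along the tool's x, y, z in m, then the turn, a rotation vector about the tool's x, y, z in degrees. A call has 1 to 5 rows; each row is the pose to reach, as a shift and turn from the pose commanded when the call began, along the tool's axes at that moment; what a row does not reach only later rows make up. A row lasts 1/10 s, in which the tool goes at most 50 mm and 8.59 degrees, less where a joint would pass 70% of its speed; a pose out of reach is approached as far as the arm can. A call with a gripper value outside its range is refused whole. The fingers move at their own pace and stop on an object; the grip force is fixed at half the most. Time passes only in rows, so rows that repeat a pose let the fingers close. It gives the time, the measured TCP pose, the force and the opening at its end, in the units of the state.
- bot.observe(): the state, without advancing time (a new reading comes with each control period).
- bot.get_image(name): name is "scene" or "top" or "wrist"; returns the picture (480x640x3 uint8, red, green, blue); there is no depth.
- bot.camera_params(name): a dict with "intrinsics" (3x3 intrinsics, pixels), "R" (3x3) and "t" (3): a world point X has camera coordinates R X + t; the wrist camera has in their place "mount" (4x4, takes a point from camera to tool coordinates, whose origin is the TCP and whose axes are the tool frame's). Camera axes: x right, y down, z forward; pixel columns grow to the right and rows downward; lengths in m; the calibration is good to about 2 mm. A picture is of the moment at which its call begins: read the wrist's pose just before it. camera_params takes no time and is no camera call.
- bot.finish_job(): hands the job in, once; it reports no verdict.
Trained networks look in the newest picture that a camera, given by its name, has taken for a name from the list of things; names that differ only in an ending like _2 or _b are one class to them, and where a whole thing is asked for, a point or a joint stands for the part that bears it (a point fixed in the world has none). Each returns a list of dicts, best first, with "score" (0 to 1); they miss things now and then, are a little off and sometimes report something else, mostly with a low value. They report only what shows in the picture. A call takes as long as a camera call. They do not tell look-alikes from the thing itself.
- bot.find_in(name, camera): "position" ([x, y, z] in m, in world coordinates, good to about 4 mm: the middle of the surface that is visible of it).
The state is a dict: "t": time; "joint_pos": joint angles; "joint_vel": joint speeds; "tau": joint torques, N m; "position": TCP position; "tool_rot": TCP orientation; "force": force on the tool from outside, world axes, zero at the start; "torque": the same for the moment, N m; "finger_gap": opening from 0.0 (shut) to 1.0 (fully open).
Only numpy, scipy, OpenCV 4.12 (cv2) and the standard library are available. Lean on these libraries where they do the work, as an engineer would, in place of code of your own. Each camera call takes 0.05 s, during which the arm holds its last target.

TASK

The two purple-capped tubes have finished heating: press each one's snap-cap fully home while it still stands in the block, then lift it straight out and, keeping it upright, set it down without dropping it in an empty cell of the cooling tray, one tube to a cell. Leave the blue-capped tubes with their caps vented, the thermometer, and the green-capped tube in the tray as they are.

Things in the scene. Friction and masses are not known exactly. Their poses are not given: they have to be found in the camera images.
- heater: dry-block heater, fixed: cream housing 92 mm high with an aluminium block of tube wells let into its deck. Origin on the bench straight below the middle of the block; the sloping control panel faces its -x; the housing runs from -150 to +90 mm in x and +-100 mm in y
- block_top (a point): middle of the block's top face, 90 mm above the bench, axes as the heater's. 3 wells along x by 4 along y, 32 mm apart centre to centre, centred here; each 19 mm wide and 60 mm deep, so its floor is 30 mm above the bench. A tube stands with its foot on the well floor and 40 mm of its body above the block
- tray: teal cooling tray, fixed, open-topped: 72 mm (its x) by 106 mm (its y), 60 mm high, floor and all walls 4 mm thick. Origin on the bench under its middle. 2 cells along x by 3 along y, each 30 x 30 mm inside, centres at x = +-17 mm and y = -34, 0, +34 mm
- purple1_center (a point): purple-capped sample tube, one of the two finished ones, in a well of the heater. Body 17 mm wide, 100 mm long, flat foot, all about 27 g. Point: its centre, 51.5 mm above the foot; z runs up its axis. Cap 19.5 mm wide, 15 mm tall: fully home it covers 36.5 to 51.5 mm above this point, vented it sits 5 to 6 mm higher
- purple2_center (a point): the other purple-capped sample tube, in another well. Same make and size as purple1, same meaning of the point
- blue1_center (a point): blue-capped sample tube in a well, still incubating, cap vented; leave it. Same make and size as purple1, same meaning of the point
- blue2_center (a point): the other blue-capped sample tube in a well, still incubating, cap vented; leave it. Same make and size as purple1, same meaning of the point
- thermometer_center (a point): dial thermometer standing loose in a well: brass plug 17 mm wide, thin stem, round dial 26 mm wide, 9 mm thick, its top 102 mm above the foot. Its point lies on the axis 51.5 mm above the foot. Leave it
- green1_center (a point): green-capped sample tube, cap fully home, already standing in one cell of the tray; same size and meaning of the point as purple1. Leave it
- purple1_cap (a joint): how far the snap-cap of purple1 stands up along its tube, m: 0.005 to 0.006 = vented, 0 = fully home. A tight push fit that stays where it is left: it takes 6 to 7 N along the tube to push it down (more if fast), or to pull it back up
- purple2_cap (a joint): how far the snap-cap of purple2 stands up along its tube, m: 0.005 to 0.006 = vented, 0 = fully home. A tight push fit that stays where it is left: it takes 6 to 7 N along the tube to push it down (more if fast), or to pull it back up
- blue1_cap (a joint): how far the snap-cap of blue1 stands up along its tube, m: 0.005 to 0.006 = vented, 0 = fully home. A tight push fit that stays where it is left: it takes 6 to 7 N along the tube to push it down (more if fast), or to pull it back up
- blue2_cap (a joint): how far the snap-cap of blue2 stands up along its tube, m: 0.005 to 0.006 = vented, 0 = fully home. A tight push fit that stays where it is left: it takes 6 to 7 N along the tube to push it down (more if fast), or to pull it back up
There are look-alikes about, which are no part of the job. Of the things that look like the tray, take the one that is farthest from the robot's base at the start.

How it is judged:
At the end, for the whole second after the job is handed in: Both purple-capped tubes stand on the tray floor, in different cells (centre under 62 mm up, tilt under 0.3 rad), caps home (under 1.5 mm). Blue-capped tubes and thermometer within 6 mm of their starts, blue caps over 3 mm up; green-capped tube within 15 mm of its start, tilt under 0.4 rad (x of purple1_center in the frame of tray between -0.034 and 0.034 m and y of purple1_center in the frame of tray between -0.051 and 0.051 m and z of each of purple1_center, purple2_center in the frame of tray below 0.062 m and angle between each of purple1_center, purple2_center's own z axis and vertical below 0.3 rad and value of joint each of purple1_cap, purple2_cap below 0.0015 m and x of purple2_center in the frame of tray between -0.034 and 0.034 m and y of purple2_center in the frame of tray between -0.051 and 0.051 m and horizontal distance between purple1_center and purple2_center above 0.0195 m and distance of each of blue1_center, blue2_center, thermometer_center from where it was at the start of the episode below 0.006 m and value of joint each of blue1_cap, blue2_cap above 0.003 m and distance of green1_center from where it was at the start of the episode below 0.015 m and angle between green1_center's own z axis and vertical below 0.4 rad); the robot touches nothing.
It fails at once if a purple-capped tube is lifted more than 12 mm out of its well before its cap is home ((height (world z) of purple1_center above 0.0935 m and value of joint purple1_cap above 0.002 m) or (height (world z) of purple2_center above 0.0935 m and value of joint purple2_cap above 0.002 m)).
It fails at once if a purple-capped tube is tipped more than 0.5 rad (angle between any of purple1_center, purple2_center's own z axis and vertical above 0.5 rad).
It fails at once if a purple-capped tube is let go more than 20 mm above the floor of the tray ((horizontal distance between purple1_center and tray below 0.075 m and height (world z) of purple1_center above 0.0755 m and contact force between the fingers and purple1 below 0.05 N) or (horizontal distance between purple2_center and tray below 0.075 m and height (world z) of purple2_center above 0.0755 m and contact force between the fingers and purple2 below 0.05 N)).
It fails at once if a blue-capped tube or the thermometer is shifted by more than 6 mm, or a blue cap is pushed below 3 mm (distance of any of blue1_center, blue2_center, thermometer_center from where it was at the start of the episode above 0.006 m or value of joint any of blue1_cap, blue2_cap below 0.003 m).
It fails at once if the green-capped tube is shifted by more than 15 mm or tipped over 0.4 rad (distance of green1_center from where it was at the start of the episode above 0.015 m or angle between green1_center's own z axis and vertical above 0.4 rad).
It also fails if it takes over 61 s, if anything falls off the work surface, if the arm or the gripper's body presses on something with over 40 N, if the wrist force passes 120 N, or if a joint passes its speed limit or range.

## Working session

There is one attempt and no reset: what is moved stays moved. The work goes in short steps, Python scripts to look and compute and a tool call to move; the robot and the scene stay as the last step left them, time stands still between calls to the robot, and variables do not carry over. Pictures are saved under pics/ and viewed, and the job is handed in when it is done.

Besides the shell and the picture viewer there is one more tool, called after "Call:" by a JSON object that holds its "name" and its "arguments". servo_tool: Moves the arm, as the interface text tells. Its arguments: {"type":"object","properties":{"series":{"type":"array"}},"required":["series"]}

```bash
mkdir -p pics; cat > h.py <<'E'
import numpy as np, cv2
from rig import bot
from scipy.spatial.transform import Rotation as Rn
def save(n,f):
    im=bot.get_image(n); cv2.imwrite('pics/'+f,cv2.cvtColor(im,cv2.COLOR_RGB2BGR)); return im
E
python3 - <<'E'
from h import *
s=bot.observe(); print({k:np.round(v,3).tolist() for k,v in s.items()})
for n in ['scene','top']:
    save(n,n+'0.png'); p=bot.camera_params(n); print(n,np.round(p['intrinsics'],1).tolist(),np.round(p['R'],3).tolist(),np.round(p['t'],3).tolist())
    for k in ['heater','tray','purple1_center','blue1_center','thermometer_center','green1_center']:
        print(k,[(np.round(d['position'],3).tolist(),round(d['score'],2)) for d in bot.find_in(k,n)])
save('wrist','wrist0.png'); print(np.round(bot.camera_params('wrist')['mount'],3).tolist())
print(bot.observe()['t'])
E
```

```text
{'t': 0.0, 'joint_pos': [1.193, 0.468, -0.012, 1.604, 0.006, 1.071, -0.056], 'joint_vel': [0.001, 0.001, 0.001, -0.001, 0.001, 0.001, 0.0], 'tau': [-0.0, -52.057, -0.013, -24.375, -0.057, 0.017, 0.0], 'position': [0.213, -0.613, 0.228], 'tool_rot': [-0.697, -0.118, 0.697, -0.117], 'force': [0.061, -0.108, 0.679], 'torque': [0.021, -0.009, -0.018], 'finger_gap': 1.002}
scene [[561.3, 0.0, 321.8], [0.0, 561.3, 238.2], [0.0, 0.0, 1.0]] [[-0.031, 0.999, 0.013], [0.776, 0.032, -0.63], [-0.63, -0.01, -0.777]] [0.04, -0.33, 1.206]
heater [([0.617, 0.125, 0.088], 0.56)]
tray [([0.403, -0.262, 0.041], 0.82), ([0.548, -0.179, 0.043], 0.7), ([0.529, -0.21, 0.084], 0.41)]
purple1_center [([0.617, 0.094, 0.128], 0.59)]
blue1_center [([0.565, 0.141, 0.124], 0.67)]
thermometer_center [([0.584, 0.084, 0.134], 0.56)]
green1_center [([0.526, -0.208, 0.082], 0.75), ([0.605, 0.197, 0.134], 0.19)]
top [[452.0, 0.0, 311.6], [0.0, 452.0, 244.6], [0.0, 0.0, 1.0]] [[-0.081, -0.997, 0.001], [-0.971, 0.079, -0.227], [0.227, -0.02, -0.974]] [0.012, 0.508, 0.771]
heater [([0.548, 0.13, 0.086], 0.56)]
tray [([0.542, -0.183, 0.033], 0.81), ([0.395, -0.267, 0.036], 0.59)]
purple1_center [([0.545, -0.183, 0.032], 0.67), ([0.608, 0.1, 0.141], 0.64)]
blue1_center [([0.552, 0.14, 0.137], 0.68)]
thermometer_center [([0.58, 0.082, 0.129], 0.64)]
green1_center [([0.518, -0.207, 0.099], 0.75)]
[[-0.0, -0.263, 0.965, -0.156], [1.0, -0.001, -0.0, -0.0], [0.001, 0.965, 0.263, -0.072], [0.0, 0.0, 0.0, 1.0]]
0.75
```

View pics/scene0.png

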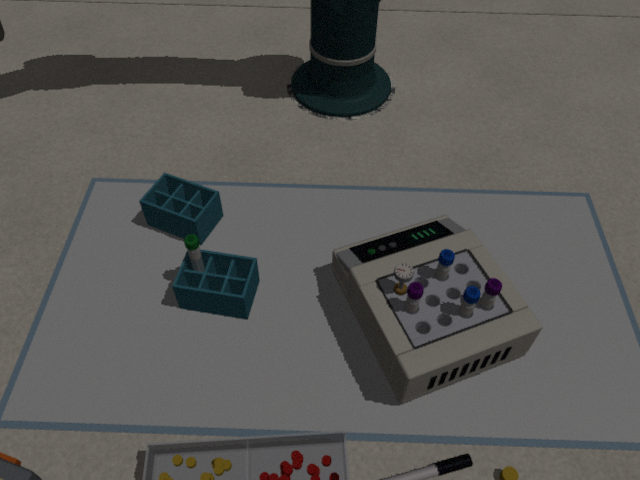

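View pics/top0.png

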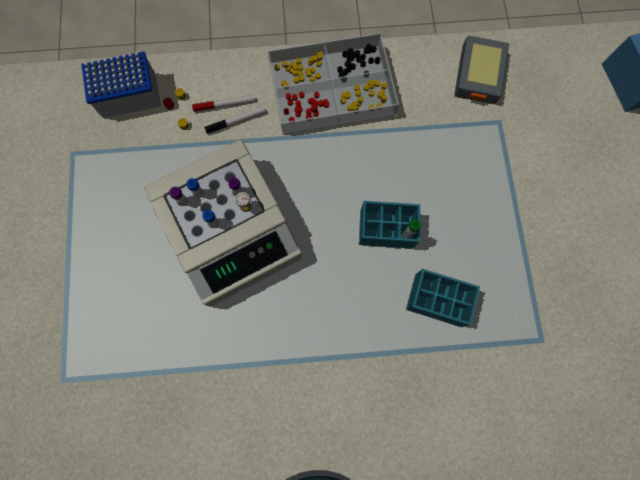

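```bash
python3 - <<'E'
import cv2
a=cv2.imread('pics/scene0.png')[225:355,370:520]; cv2.imwrite('pics/sz.png',cv2.resize(a,None,fx=5,fy=4.6,interpolation=2)[:600])
a=cv2.imread('pics/top0.png')[135:265,140:300]; cv2.imwrite('pics/tz.png',cv2.resize(a,None,fx=4.6,fy=4.6,interpolation=2))
a=cv2.imread('pics/top0.png')[190:260,350:430]; cv2.imwrite('pics/tt.png',cv2.resize(a,None,fx=8,fy=8,interpolation=2))
E
```

```text
(no output)
```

View pics/sz.png

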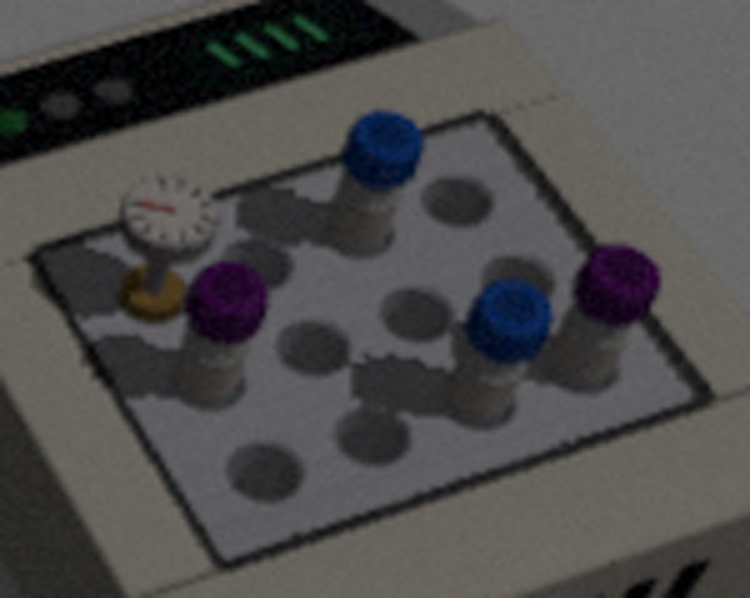

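View pics/tz.png

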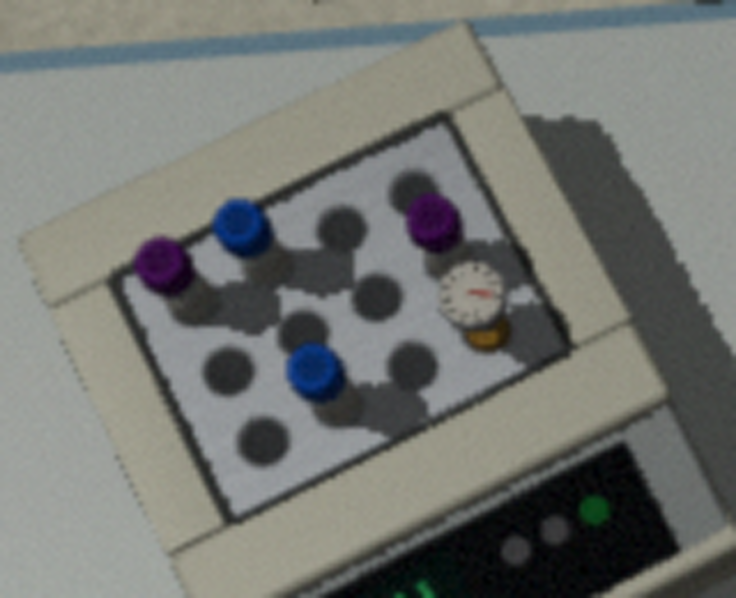

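View pics/tt.png

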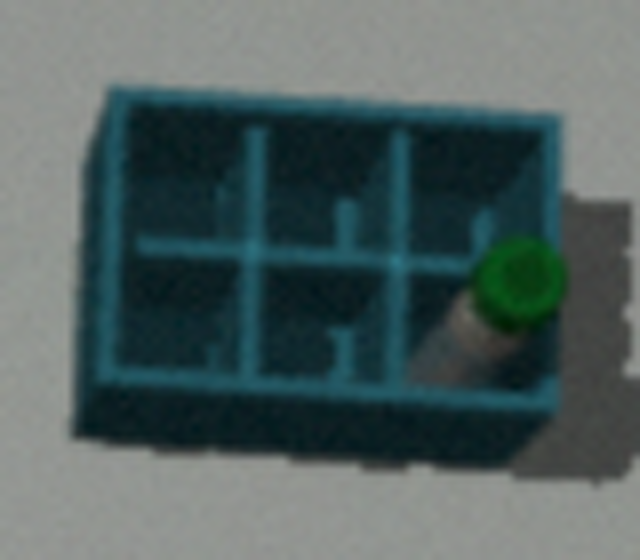

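```bash
python3 - <<'E'
import cv2
a=cv2.imread('pics/scene0.png')[228:323,165:265]; cv2.imwrite('pics/st.png',cv2.resize(a,None,fx=6,fy=6,interpolation=2))
E
cat > fit.py <<'E'
from h import *
from scipy.optimize import least_squares
P={n:bot.camera_params(n) for n in ['scene','top']}
def proj(n,X):
    p=P[n]; c=np.asarray(X)@np.asarray(p['R']).T+p['t']; q=c@np.asarray(p['intrinsics']).T; return q[:,:2]/q[:,2:]
def un(pts,off,f):
    return np.array(off)+(np.array(pts)+.5)/np.array(f)-.5
def fit(obs,z,x0):
    # obs: list (cam, local xy, px)
    def world(v,l): 
        c,s=np.cos(v[2]),np.sin(v[2]); l=np.asarray(l); return np.c_[v[0]+c*l[:,0]-s*l[:,1],v[1]+s*l[:,0]+c*l[:,1],np.full(len(l),z)]
    r=lambda v:np.concatenate([(proj(n,world(v,l))-px).ravel() for n,l,px in obs])
    o=least_squares(r,x0); return o.x,r(o.x)
W=lambda i,j:((i)*.032,(j-1.5)*.032)
top=[((1,0),(413,190)),((1,1),(342,230)),((0,1),(377,297)),((0,2),(303,333)),((0,3),(228,371)),((-1,1),(412,366)),((-1,3),(263,440))]
sc=[((-1,1),(258,265)),((-1,3),(458,200)),((0,1),(313,348)),((0,2),(415,313)),((1,0),(265,472)),((1,1),(373,437))]
ot=('top',[W(*a) for a,_ in top],un([b for _,b in top],(140,135),(4.6,4.6)))
os_=('scene',[W(*a) for a,_ in sc],un([b for _,b in sc],(370,225),(5,4.6)))
E
python3 - <<'E'
from fit import *
for o in ([ot],[os_],[ot,os_]):
    v,r=fit(o,.09,[.58,.14,.43]); print(np.round(v,4),np.abs(r).max().round(2))
c,s=np.cos(v[2]),np.sin(v[2])
for n,w in dict(p1=(0,0),p2=(1,3),b1=(-1,2),b2=(1,2),th=(-1,0)).items():
    x,y=W(*w); print(n,round(v[0]+c*x-s*y,4),round(v[1]+s*x+c*y,4))
X=np.array([(.036,.053),(.036,-.053),(-.036,-.053),(-.036,.053)])
tt=('top',X,un([(110,88),(560,115),(555,408),(95,378)],(350,190),(8,8)))
v,r=fit([tt],.06,[.545,-.183,0]); print('tray',np.round(v,4),np.round(r,2))
Y=[(a,b,.06) for a,b in X]
cc,ss=np.cos(v[2]),np.sin(v[2])
print(proj('scene',[(v[0]+cc*a-ss*b,v[1]+ss*a+cc*b,.06) for a,b in X])*6-np.array([165,228])*6)
E
```

```text
[0.591  0.1411 0.4153] 0.54
[0.5938 0.1409 0.4152] 0.3
[0.5925 0.1411 0.418 ] 1.08
p1 0.612 0.0972
p2 0.6023 0.1979
b1 0.5568 0.1427
b2 0.6153 0.1687
th 0.5828 0.0842
tray [ 0.5414 -0.1798 -0.1488] [-0.25 -0.55  0.08 -0.26  0.18  0.41 -0.01  0.36]
[[474.67580491 410.78527375]
 [ 43.95711161 340.81686653]
 [142.38594438 108.01269334]
 [551.37501704 171.20616003]]
```

View pics/st.png

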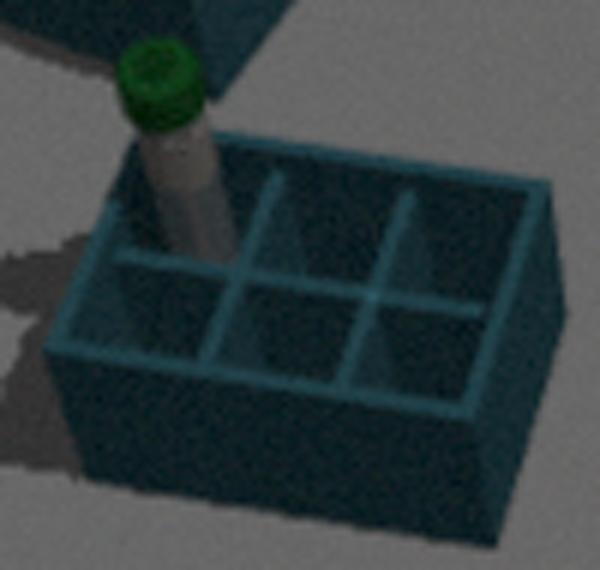

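```bash
cat >> h.py <<'E'
H=0.418; T=-0.149
def Rt(ang):  # tool x down, tool y at heading ang
    y=np.array([np.cos(ang),np.sin(ang),0]); x=np.array([0,0,-1.]); return np.c_[x,y,np.cross(x,y)]
def goto(pos,ang=None,pr=True):
    s=bot.observe(); R=Rn.from_quat(s['tool_rot']); M=R.as_matrix(); p=np.array(s['position'])
    print('t',round(s['t'],2),'pos',p.round(4),'yhead',np.degrees(np.arctan2(M[1,1],M[0,1])).round(1),'xax',M[:,0].round(3),'F',np.round(s['force'],1),'gap',round(s['finger_gap'],3))
    if ang is None: t=M
    else: t=min((Rt(ang),Rt(ang+np.pi)),key=lambda r:np.linalg.norm(Rn.from_matrix(M.T@r).as_rotvec()))
    print('shift mm',(M.T@(np.array(pos)-p)*1000).round(1),'turn',np.degrees(Rn.from_matrix(M.T@t).as_rotvec()).round(2))
E
python3 - <<'E'
from h import *
goto([.612,.0972,.25],H+np.pi/2)
goto([.6023,.1979,.25],H)
goto([.55,-.14,.25],T)
E
```

```text
t 0.75 pos [ 0.2136 -0.6139  0.2286] yhead -70.8 xax [-0. -0. -1.] F [-0.8 -0.1  0.1] gap 0.998
shift mm [ -21.4 -540.7 -610. ] turn [-4.77  0.   -0.  ]
t 0.75 pos [ 0.2136 -0.6139  0.2286] yhead -70.8 xax [-0. -0. -1.] F [-0.8 -0.1  0.1] gap 0.998
shift mm [ -21.4 -639.  -633.9] turn [85.23  0.   -0.  ]
t 0.75 pos [ 0.2136 -0.6139  0.2286] yhead -70.8 xax [-0. -0. -1.] F [-0.8 -0.1  0.1] gap 0.998
shift mm [ -21.4 -337.1 -473.5] turn [-62.28   0.    -0.  ]
```

Call:
{"name": "servo_tool", "arguments": {"series": [[0.0, [-20, -33, -37], [0, 0, 0]], [0.0, [-20, -66, -74], [0, 0, 0]], [0.0, [-20, -99, -111], [0, 0, 0]], [0.0, [-20, -132, -148], [0, 0, 0]], [0.0, [-20, -165, -185], [0, 0, 0]]]}}

```text
t: 1.25
position: [0.3332, -0.3986, 0.2735]
tool_rot: [0.697, 0.117, -0.697, 0.118]
force: [0.7, -0.0, 0.3]
finger_gap: 0.587
```

Call:
{"name": "servo_tool", "arguments": {"series": [[0.0, [0, -33, -37], [0, 0, 0]], [0.0, [0, -66, -74], [0, 0, 0]], [0.0, [0, -99, -111], [0, 0, 0]], [0.0, [0, -132, -148], [0, 0, 0]], [0.0, [0, -165, -185], [0, 0, 0]]]}}

```text
t: 1.75
position: [0.4547, -0.18, 0.2733]
tool_rot: [0.698, 0.117, -0.697, 0.118]
force: [0.3, -0.4, 0.3]
finger_gap: 0.151
```

I gave those shifts in mm where the tool takes metres. The per-row cap kept the motion harmless and on course. I'll use metres from here on.

```bash
python3 - <<'E'
from h import *
goto([.612,.0972,.22],H+np.pi/2)
E
```

```text
t 1.75 pos [ 0.4547 -0.18    0.2733] yhead -70.8 xax [ 0.001 -0.001 -1.   ] F [ 0.3 -0.4  0.3] gap 0.151
shift mm [  53.3 -210.2 -239.6] turn [-4.78 -0.03 -0.06]
```

Call:
{"name": "servo_tool", "arguments": {"series": [[0.0, [0, -0.03, -0.035], [0, 0, 0]], [0.0, [0, -0.06, -0.07], [0, 0, 0]], [0.0, [0, -0.09, -0.105], [0, 0, 0]], [0.0, [0, -0.12, -0.14], [-2, 0, 0]], [0.0, [0, -0.15, -0.17], [-4.8, 0, 0]]]}}

```text
t: 2.25
position: [0.5663, 0.0176, 0.2731]
tool_rot: [0.692, 0.147, -0.691, 0.148]
force: [0.2, -0.1, -0.1]
finger_gap: 0.004
```

```bash
python3 - <<'E'
from h import *
goto([.612,.0972,.22],H+np.pi/2)
E
```

```text
t 2.25 pos [0.5663 0.0176 0.2731] yhead -65.9 xax [ 0.001  0.    -1.   ] F [ 0.2 -0.1 -0.1] gap 0.004
shift mm [ 53.1 -54.  -74.2] turn [ 0.13 -0.04 -0.02]
```

Call:
{"name": "servo_tool", "arguments": {"series": [[0.0, [0.02, -0.02, -0.03], [0, 0, 0]], [0.0, [0.04, -0.045, -0.06], [0, 0, 0]], [0.0, [0.053, -0.054, -0.074], [0, 0, 0]], [0.0, [0.053, -0.054, -0.074], [0, 0, 0]]]}}

```text
t: 2.65
position: [0.6101, 0.0981, 0.2175]
tool_rot: [-0.69, -0.149, 0.693, -0.148]
force: [0.1, 0.5, -0.1]
finger_gap: 0.005
```

```bash
python3 - <<'E'
from h import *
goto([.612,.0972,.16],H+np.pi/2)
save('wrist','w1.png'); save('scene','s1.png')
p=bot.camera_params('wrist'); print(np.round(p['intrinsics'],1).tolist())
for c in ['wrist','scene']:
  for k in ['purple1_center','blue1_center','thermometer_center']:
    print(k,[(np.round(d['position'],3).tolist(),round(d['score'],2)) for d in bot.find_in(k,c)])
# predicted px in the wrist
s=bot.observe();M=Rn.from_quat(s['tool_rot']).as_matrix();m=np.array(p['mount']);K=np.array(p['intrinsics'])
for n,w in dict(p1=(.612,.0972,.1385),p2=(.6023,.1979,.1385),b1=(.5568,.1427,.1385),b2=(.6153,.1687,.1385),th=(.5828,.0842,.1),tip=None).items():
    q=M.T@(np.array(w)-s['position']) if w else np.array([.014,0,0])
    c=m[:3,:3].T@(q-m[:3,3]); u=K@c; print(n,(u[:2]/u[2]).round(1))
E
```

```text
t 2.65 pos [0.6101 0.0981 0.2175] yhead -65.8 xax [-0.004  0.001 -1.   ] F [ 0.1  0.5 -0.1] gap 0.005
shift mm [57.5  1.7 -1.5] turn [0.28 0.17 0.15]
[[343.9, 0.0, 316.7], [0.0, 343.9, 235.4], [0.0, 0.0, 1.0]]
purple1_center [([0.614, 0.099, 0.14], 0.76)]
blue1_center [([0.562, 0.146, 0.132], 0.65), ([0.555, -0.162, 0.046], 0.19)]
thermometer_center [([0.584, 0.084, 0.095], 0.69)]
purple1_center [([0.618, 0.095, 0.126], 0.87)]
blue1_center [([0.561, 0.141, 0.126], 0.92)]
thermometer_center [([0.584, 0.08, 0.13], 0.9)]
p1 [313.4 242.5]
p2 [175.4 198.7]
b1 [227.7 283.9]
b2 [221.3 198.6]
th [313.9 265.7]
tip [317.2 282.5]
```

View pics/w1.png

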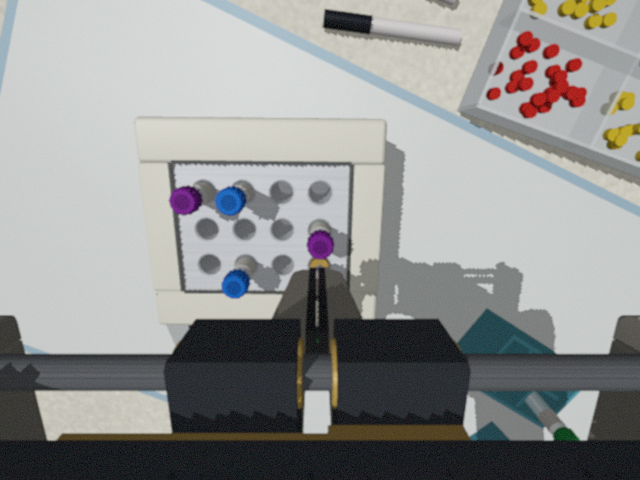

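View pics/s1.png

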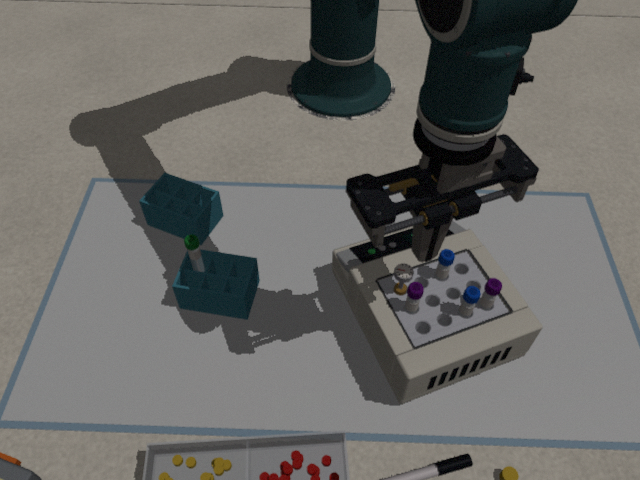

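```bash
python3 - <<'E'
from fit import *
import fit as F
s=bot.observe();M=Rn.from_quat(s['tool_rot']).as_matrix();p=bot.camera_params('wrist');m=np.array(p['mount'])
print(np.array(s['position']).round(4),M[:,0].round(4),M[:,1].round(4))
M=Rt(np.radians(-66.05)); 
Rc=(M@m[:3,:3]).T; t=-Rc@(M@m[:3,3]+np.array(s['position']))
F.P['wrist']=dict(R=Rc,t=t,intrinsics=p['intrinsics'])
w=[((1,0),(319,191)),((1,1),(281,191)),((0,1),(281,229)),((0,2),(244,229)),((0,3),(206,229)),((-1,1),(282,264)),((-1,3),(208,264))]
ow=('wrist',[W(*a) for a,_ in w],np.array([b for _,b in w],float))
for o in ([ow],[ow,ot,os_]):
    v,r=fit(o,.09,[.59,.14,.418]); print(np.round(v,4),np.abs(r).max().round(2))
# caps per camera, top centre z .1385
sp={'scene':un([(230,288),(617,270),(383,135),(509,307)],(370,225),(5,4.6)),'top':un([(433,220),(165,265),(316,372),(243,227)],(140,135),(4.6,4.6)),'wrist':np.array([(320,244),(185,200),(235,284),(231,200)],float)}
for c,px in sp.items():
    C=F.P[c];K=np.array(C['intrinsics']);R=np.array(C['R']);o=-R.T@np.array(C['t'])
    for n,q in zip(['p1','p2','b1','b2'],px):
        d=R.T@np.linalg.inv(K)@[*q,1]; X=o+d*(.1365-o[2])/d[2]; print(c,n,X.round(4))
E
```

```text
[0.6111 0.094  0.2208] [ 1.4e-03 -4.0e-04 -1.0e+00] [ 0.4049 -0.9144  0.001 ]
[0.5922 0.1369 0.4131] 1.37
[0.5923 0.1384 0.4164] 2.58
scene p1 [0.6118 0.0963 0.1365]
scene p2 [0.6018 0.1961 0.1365]
scene b1 [0.5566 0.1411 0.1365]
scene b2 [0.6153 0.1667 0.1365]
top p1 [0.609  0.096  0.1365]
top p2 [0.5993 0.1957 0.1365]
top b1 [0.5535 0.1412 0.1365]
top b2 [0.6119 0.1666 0.1365]
wrist p1 [0.6123 0.0922 0.1365]
wrist p2 [0.6033 0.1921 0.1365]
wrist b1 [0.5577 0.1378 0.1365]
wrist b2 [0.6164 0.1626 0.1365]
```

```bash
python3 - <<'E'
from h import *
for i in range(5):
    s=bot.observe(); print(round(s['t'],2),np.round(s['position'],4),np.round(s['tool_rot'],4),np.round(s['force'],2)); bot.get_image('top')
E
```

```text
3.05 [0.6111 0.094  0.2208] [ 0.6922  0.1461 -0.6914  0.1466] [ 0.57 -0.06 -0.05]
3.1 [0.6111 0.0942 0.2206] [ 0.6921  0.1462 -0.6914  0.1466] [ 0.29 -0.74 -0.03]
3.15 [0.6111 0.0944 0.2205] [ 0.6921  0.1464 -0.6915  0.1467] [ 0.18  0.47 -0.  ]
3.2 [0.611  0.0946 0.2203] [ 0.692   0.1465 -0.6915  0.1467] [ 0.86 -0.27  1.12]
3.25 [0.611  0.0948 0.2202] [ 0.6919  0.1466 -0.6916  0.1468] [-0.37  0.44  0.08]
```

Call:
{"name": "servo_tool", "arguments": {"series": [[0.0, [0.02, 0, 0], [0, 0, 0]], [0.0, [0.04, 0, 0], [0, 0, 0]], [0.0, [0.055, 0, 0], [0, 0, 0]], [0.0, [0.06, 0, 0], [0, 0, 0]], [0.0, [0.06, 0, 0], [0, 0, 0]]]}}

```text
t: 3.8
position: [0.6106, 0.0951, 0.1591]
tool_rot: [-0.691, -0.147, 0.692, -0.147]
force: [0.8, -0.6, 0.4]
finger_gap: 0.003
```

Call:
{"name": "servo_tool", "arguments": {"series": [[0.0, [0, 0, 0], [0, 0, 0]], [0.0, [0, 0, 0], [0, 0, 0]], [0.0, [0, 0, 0], [0, 0, 0]], [0.0, [0, 0, 0], [0, 0, 0]], [0.0, [0, 0, 0], [0, 0, 0]]]}}

```text
t: 4.3
position: [0.611, 0.0951, 0.1601]
tool_rot: [0.692, 0.147, -0.692, 0.147]
force: [-0.6, -0.1, 0.1]
finger_gap: 0.005
```

```bash
python3 - <<'E'
from h import *
goto([.611,.0963,.15],H+np.pi/2)
save('wrist','w2.png');goto([.611,.0963,.15],H+np.pi/2)
E
```

```text
t 4.3 pos [0.611  0.0951 0.1601] yhead -66.0 xax [ 0. -0. -1.] F [-0.6 -0.1  0.1] gap 0.005
shift mm [10.1 -1.1 -0.4] turn [ 0.03 -0.02 -0.01]
t 4.35 pos [0.611  0.0951 0.16  ] yhead -66.0 xax [ 0. -0. -1.] F [0.8 0.5 1. ] gap 0.003
shift mm [10.  -1.1 -0.5] turn [ 0.03 -0.01 -0.01]
```

View pics/w2.png

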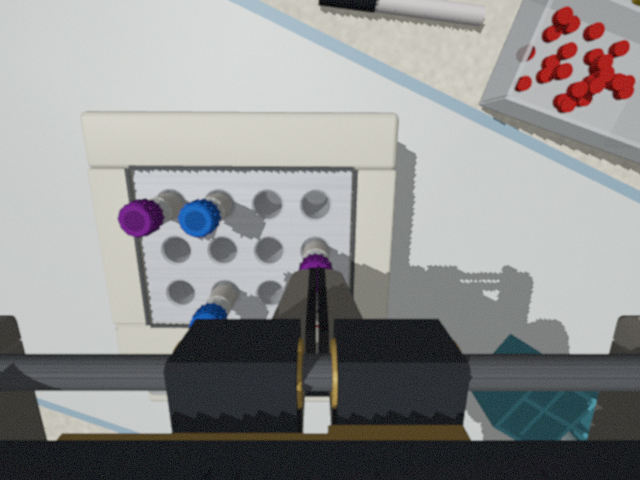

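Call:
{"name": "servo_tool", "arguments": {"series": [[0.0, [0.005, -0.001, 0], [0, 0, 0]], [0.0, [0.007, -0.001, 0], [0, 0, 0]], [0.0, [0.008, -0.001, 0], [0, 0, 0]], [0.0, [0.009, -0.001, 0], [0, 0, 0]], [0.0, [0.01, -0.001, 0], [0, 0, 0]]]}}

```text
t: 4.85
position: [0.6113, 0.0964, 0.1508]
tool_rot: [0.692, 0.147, -0.691, 0.147]
force: [-0.6, -1.0, 6.7]
finger_gap: 0.002
```

Call:
{"name": "servo_tool", "arguments": {"series": [[0.0, [0.001, 0, 0], [0, 0, 0]], [0.0, [0.002, 0, 0], [0, 0, 0]], [0.0, [0.003, 0, 0], [0, 0, 0]], [0.0, [0.003, 0, 0], [0, 0, 0]]]}}

```text
t: 5.25
position: [0.6112, 0.0963, 0.1477]
tool_rot: [0.692, 0.147, -0.691, 0.147]
force: [0.5, 0.5, 5.2]
finger_gap: 0.003
```

Contact is at the friction level and the cap is moving. I'll keep pressing until the force rises.

Call:
{"name": "servo_tool", "arguments": {"series": [[0.0, [0.001, 0, 0], [0, 0, 0]], [0.0, [0.002, 0, 0], [0, 0, 0]], [0.0, [0.002, 0, 0], [0, 0, 0]]]}}

```text
t: 5.55
position: [0.612, 0.0966, 0.1473]
tool_rot: [0.693, 0.147, -0.69, 0.147]
force: [-2.0, -0.7, 12.0]
finger_gap: 0.006
```

Call:
{"name": "servo_tool", "arguments": {"series": [[0.0, [0.001, 0, 0], [0, 0, 0]], [0.0, [0.001, 0, 0], [0, 0, 0]]]}}

```text
t: 5.75
position: [0.6122, 0.0966, 0.1473]
tool_rot: [0.693, 0.147, -0.69, 0.147]
force: [-3.4, -1.5, 17.3]
finger_gap: 0.003
```

Call:
{"name": "servo_tool", "arguments": {"series": [[0.0, [-0.02, 0, 0], [0, 0, 0]], [0.0, [-0.04, 0, 0], [0, 0, 0]], [0.045, [-0.045, 0, 0], [0, 0, 0]], [0.045, [-0.045, 0, 0], [0, 0, 0]], [0.045, [-0.045, 0, 0], [0, 0, 0]]]}}

```text
t: 6.25
position: [0.6099, 0.0958, 0.1877]
tool_rot: [-0.691, -0.147, 0.692, -0.147]
force: [-0.4, 0.2, -0.5]
finger_gap: 0.24
```

```bash
python3 - <<'E'
from h import *
goto([.611,.0963,.12],H+np.pi/2)
save('scene','s2.png')
import cv2
a=cv2.imread('pics/scene0.png')[225:355,370:520];b=cv2.imread('pics/s2.png')[225:355,370:520]; cv2.imwrite('pics/s2z.png',cv2.resize(np.hstack([a,b]),None,fx=2.6,fy=4,interpolation=2))
E
```

```text
t 6.25 pos [0.6099 0.0958 0.1877] yhead -66.0 xax [-0.002 -0.    -1.   ] F [-0.4  0.2 -0.5] gap 0.24
shift mm [67.7 -0.  -1.3] turn [0.02 0.09 0.01]
```

View pics/s2z.png

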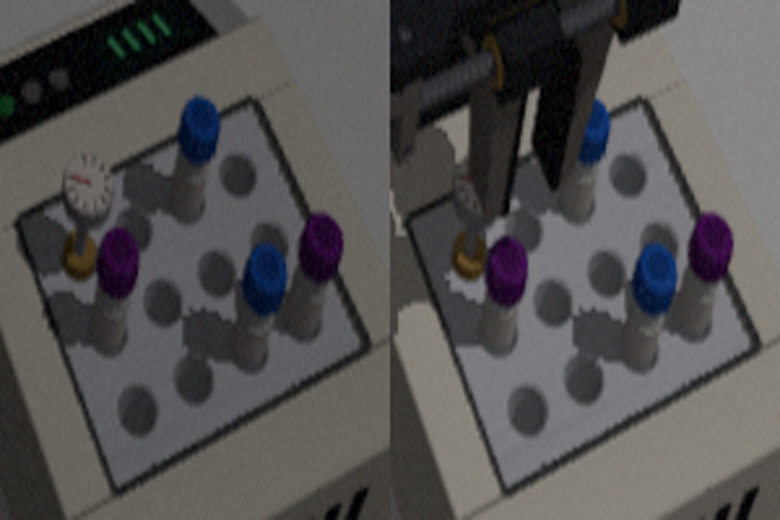

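Call:
{"name": "servo_tool", "arguments": {"series": [[0.05, [0, 0, 0], [0, 0, 0]], [0.05, [0, 0, 0], [0, 0, 0]], [0.05, [0.015, 0, 0], [0, 0, 0]], [0.05, [0.035, 0, 0], [0, 0, 0]], [0.05, [0.05, 0, 0], [0, 0, 0]]]}}

```text
t: 6.8
position: [0.6097, 0.0958, 0.1366]
tool_rot: [-0.691, -0.147, 0.692, -0.147]
force: [-0.4, -0.1, -0.9]
finger_gap: 0.54
```

Call:
{"name": "servo_tool", "arguments": {"series": [[0.05, [0.012, 0, 0], [0, 0, 0]], [0.05, [0.018, 0, 0], [0, 0, 0]], [0.05, [0.018, 0, 0], [0, 0, 0]], [0.05, [0.018, 0, 0], [0, 0, 0]], [0.05, [0.018, 0, 0], [0, 0, 0]]]}}

```text
t: 7.3
position: [0.6111, 0.0962, 0.1216]
tool_rot: [0.692, 0.147, -0.691, 0.147]
force: [0.3, -0.1, 0.7]
finger_gap: 0.54
```

```bash
python3 - <<'E'
from h import *
goto([.611,.0963,.12],H+np.pi/2)
save('wrist','w3.png');save('scene','s3.png')
goto([.611,.0963,.12],H+np.pi/2)
E
```

```text
t 7.3 pos [0.6111 0.0962 0.1216] yhead -66.0 xax [ 0.001  0.    -1.   ] F [ 0.3 -0.1  0.7] gap 0.54
shift mm [ 1.6 -0.1  0.1] turn [ 0.03 -0.08 -0.02]
t 7.4 pos [0.611  0.0961 0.1216] yhead -66.0 xax [ 0.001  0.    -1.   ] F [ 0.4  0.2 -1. ] gap 0.542
shift mm [ 1.6 -0.1 -0.1] turn [ 0.03 -0.07 -0.02]
```

View pics/w3.png

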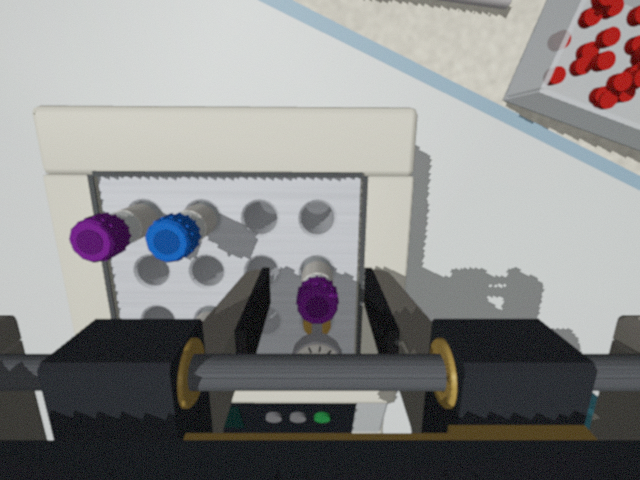

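View pics/s3.png

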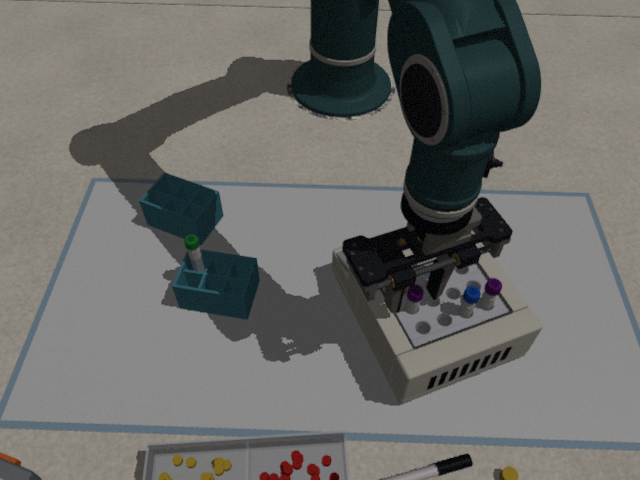

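The wrist view shows the p1 cap at (318,300), midway between the jaws at about u=265 and u=370. The dial at (318,350) is clear. Closing now.

Call:
{"name": "servo_tool", "arguments": {"series": [[0.0, [0.001, 0, 0], [0, 0, 0]], [0.0, [0.001, 0, 0], [0, 0, 0]], [0.0, [0.001, 0, 0], [0, 0, 0]], [0.0, [0.001, 0, 0], [0, 0, 0]], [0.0, [0.001, 0, 0], [0, 0, 0]]]}}

```text
t: 7.9
position: [0.6106, 0.096, 0.1199]
tool_rot: [0.692, 0.147, -0.692, 0.147]
force: [0.3, -1.0, 0.3]
finger_gap: 0.199
```

Call:
{"name": "servo_tool", "arguments": {"series": [[0.0, [-0.004, 0, 0], [0, 0, 0]], [0.0, [-0.014, 0, 0], [0, 0, 0]], [0.0, [-0.029, 0, 0], [0, 0, 0]], [0.0, [-0.044, 0, 0], [0, 0, 0]], [0.0, [-0.064, 0, 0], [0, 0, 0]]]}}

```text
t: 8.4
position: [0.6105, 0.096, 0.1854]
tool_rot: [0.692, 0.147, -0.692, 0.147]
force: [0.3, 0.5, -0.6]
finger_gap: 0.199
```

Call:
{"name": "servo_tool", "arguments": {"series": [[0.0, [-0.02, 0, 0], [0, 0, 0]], [0.0, [-0.04, 0, 0], [0, 0, 0]], [0.0, [-0.055, 0, 0], [0, 0, 0]], [0.0, [-0.06, 0, 0], [0, 0, 0]], [0.0, [-0.06, 0, 0], [0, 0, 0]]]}}

```text
t: 8.9
position: [0.6109, 0.0961, 0.2449]
tool_rot: [0.692, 0.147, -0.691, 0.147]
force: [0.1, -1.1, -0.7]
finger_gap: 0.198
```

```bash
python3 - <<'E'
from h import *
save('wrist','w4.png');save('scene','s4.png')
c,s=np.cos(T),np.sin(T);o=np.array([.542,-.180])
for l in [(.017,.034),(.017,0)]:
    q=o+[c*l[0]-s*l[1],s*l[0]+c*l[1]];print(q.round(4))
    goto([*q,.24],T+np.pi/2)
E
```

```text
[ 0.5639 -0.1489]
t 9.0 pos [0.61   0.0959 0.2431] yhead -66.0 xax [-0.001 -0.    -1.   ] F [-0.  -0.4 -0.7] gap 0.202
shift mm [  3.3 204.9 141.7] turn [ 3.251e+01  8.000e-02 -1.000e-02]
[ 0.5588 -0.1825]
t 9.0 pos [0.61   0.0959 0.2431] yhead -66.0 xax [-0.001 -0.    -1.   ] F [-0.  -0.4 -0.7] gap 0.202
shift mm [  3.3 233.5 159.9] turn [ 3.251e+01  8.000e-02 -1.000e-02]
```

View pics/s4.png

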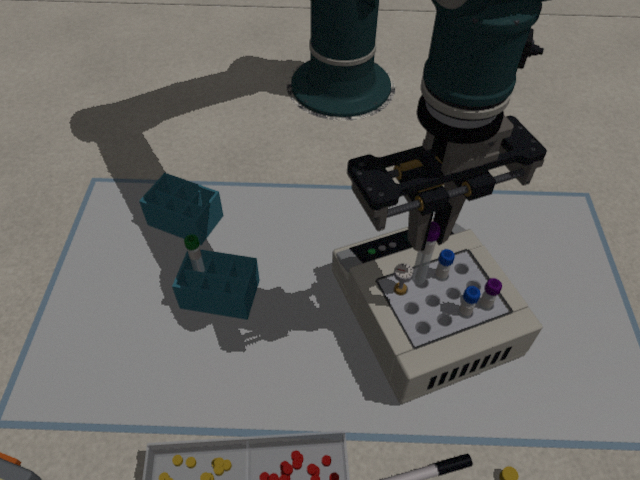

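Call:
{"name": "servo_tool", "arguments": {"series": [[0.0, [0, 0.015, 0.01], [0, 0, 0]], [0.0, [0, 0.04, 0.028], [4, 0, 0]], [0.0, [0, 0.065, 0.046], [8, 0, 0]], [0.0, [0, 0.09, 0.063], [12, 0, 0]], [0.0, [0, 0.12, 0.083], [16.5, 0, 0]]]}}

```text
t: 9.5
position: [0.5826, -0.0476, 0.2426]
tool_rot: [-0.705, -0.046, 0.706, -0.045]
force: [0.5, 0.0, 0.1]
finger_gap: 0.199
```

```bash
python3 - <<'E'
from h import *
goto([.5639,-.1489,.24],T+np.pi/2)
E
```

```text
t 9.5 pos [ 0.5826 -0.0476  0.2426] yhead -82.6 xax [-0.002  0.001 -1.   ] F [0.5 0.  0.1] gap 0.199
shift mm [ 2.6 98.1 31.5] turn [15.93  0.12  0.04]
```

Call:
{"name": "servo_tool", "arguments": {"series": [[0.0, [0, 0.03, 0.01], [5, 0, 0]], [0.0, [0, 0.06, 0.02], [10, 0, 0]], [0.0, [0, 0.085, 0.027], [14, 0, 0]], [0.0, [0, 0.098, 0.0315], [15.9, 0, 0]], [0.0, [0, 0.098, 0.0315], [15.9, 0, 0]]]}}

```text
t: 10.0
position: [0.5644, -0.1505, 0.2433]
tool_rot: [-0.705, 0.053, 0.705, 0.053]
force: [-0.7, 0.8, -0.5]
finger_gap: 0.206
```

Call:
{"name": "servo_tool", "arguments": {"series": [[0.0, [0.02, 0, 0], [0, 0, 0]], [0.0, [0.04, 0, 0], [0, 0, 0]], [0.0, [0.05, 0, 0], [0, 0, 0]], [0.0, [0.05, 0, 0], [0, 0, 0]], [0.0, [0.05, 0, 0], [0, 0, 0]]]}}

```text
t: 10.5
position: [0.5656, -0.1477, 0.1943]
tool_rot: [0.705, -0.051, -0.705, -0.052]
force: [-0.2, 0.2, 0.3]
finger_gap: 0.201
```

```bash
python3 - <<'E'
from h import *
goto([.5639,-.1489,.094],T+np.pi/2)
save('wrist','w5.png');save('scene','s5.png');save('top','t5.png')
goto([.5639,-.1489,.094],T+np.pi/2)
a=cv2.imread('pics/s5.png')[200:330,150:290];b=cv2.imread('pics/t5.png')[170:300,340:480]
cv2.imwrite('pics/st5.png',cv2.resize(np.hstack([a,b]),None,fx=2.8,fy=4,interpolation=2))
E
```

```text
t 10.5 pos [ 0.5656 -0.1477  0.1943] yhead -98.3 xax [ 0.001  0.    -1.   ] F [-0.2  0.2  0.3] gap 0.201
shift mm [100.2   1.5   1.5] turn [ 0.2  -0.03  0.03]
t 10.65 pos [ 0.5657 -0.1484  0.1949] yhead -98.4 xax [ 0.002 -0.    -1.   ] F [-0.9 -0.  -1.3] gap 0.198
shift mm [100.9   0.7   1.9] turn [ 0.14 -0.1  -0.01]
```

View pics/w5.png

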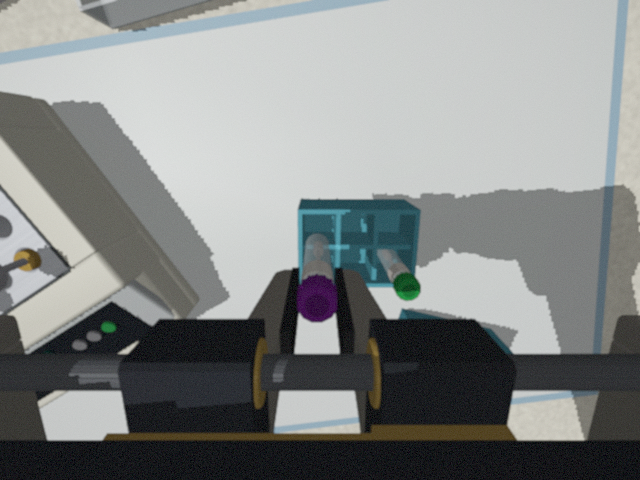

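View pics/st5.png

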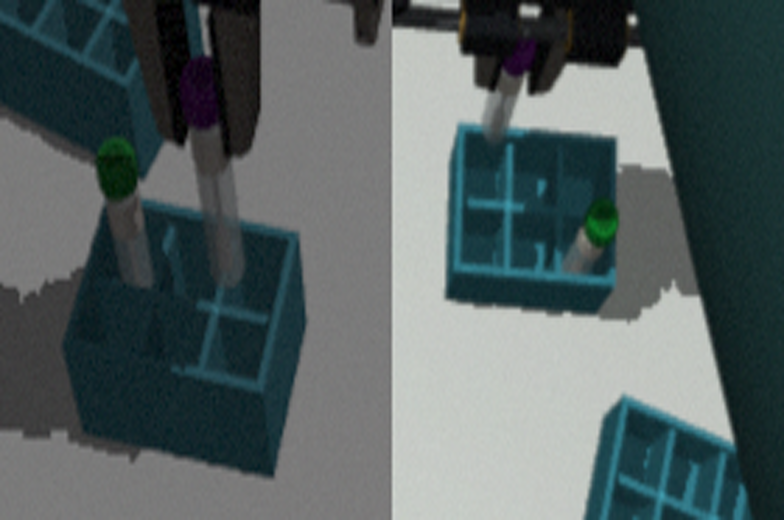

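```bash
python3 - <<'E'
import cv2
a=cv2.imread('pics/w5.png')[190:310,280:440]; cv2.imwrite('pics/w5z.png',cv2.resize(a,None,fx=5,fy=5,interpolation=2))
E
cat > wt.py <<'E'
import fit as F
from fit import *
def wr(pos,head):
    p=bot.camera_params('wrist');m=np.array(p['mount']);M=Rt(np.radians(head))
    Rc=(M@m[:3,:3]).T; F.P['wrist']=dict(R=Rc,t=-Rc@(M@m[:3,3]+np.array(pos)),intrinsics=p['intrinsics'])
X=np.array([(.036,.053),(.036,-.053),(-.036,-.053),(-.036,.053)])
E

```

```text
(no output)
```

View pics/w5z.png

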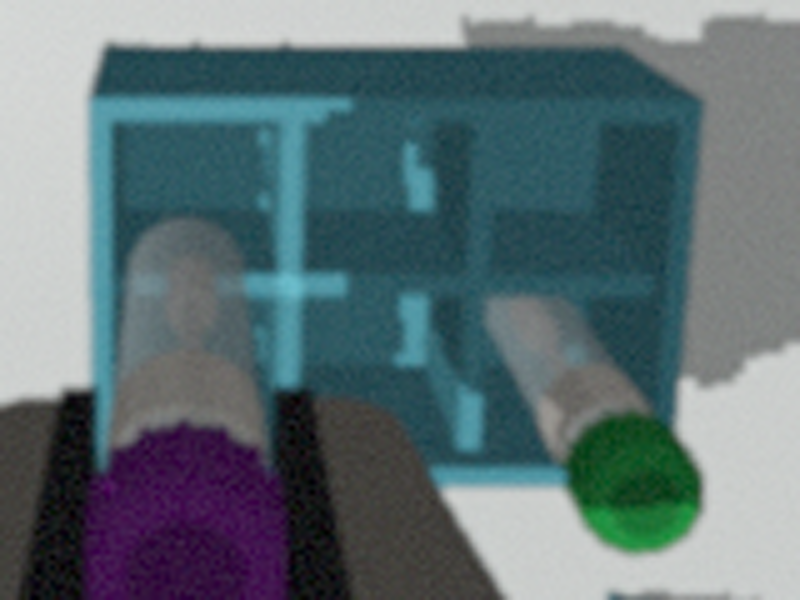

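```bash
python3 - <<'E'
from wt import *
wr([.5656,-.1477,.1943],-98.35)
ow=('wrist',X,un([(92,97),(700,103),(667,488),(98,484)],(280,190),(5,5)))
v,r=fit([ow],.06,[.542,-.18,-.149]); print(np.round(v,4),np.round(r,2))
c,s=np.cos(v[2]),np.sin(v[2])
for l in [(.017,.034),(.017,0)]: print(v[:2]+[c*l[0]-s*l[1],s*l[0]+c*l[1]])
# foot centre
K=F.P['wrist']; 
print(proj('wrist',[[.5656,-.1477,.104]])*5-np.array([280,190])*5)
E
```

```text
[ 0.5408 -0.1812 -0.1536] [-0.86 -0.05  1.28 -0.39  1.01  0.34 -1.45  0.4 ]
[ 0.56280427 -0.15017684]
[ 0.557603   -0.18377664]
[[178.83182908 261.03280225]]
```

Call:
{"name": "servo_tool", "arguments": {"series": [[0.0, [0.01, 0.0014, 0.0022], [0, 0, 0]], [0.0, [0.03, 0.0014, 0.0022], [0, 0, 0]], [0.0, [0.05, 0.0014, 0.0022], [0, 0, 0]], [0.0, [0.07, 0.0014, 0.0022], [0, 0, 0]], [0.0, [0.08, 0.0014, 0.0022], [0, 0, 0]]]}}

```text
t: 11.15
position: [0.5613, -0.1496, 0.1119]
tool_rot: [-0.704, 0.052, 0.706, 0.052]
force: [-0.3, -0.3, -0.0]
finger_gap: 0.203
```

Call:
{"name": "servo_tool", "arguments": {"series": [[0.0, [0.006, 0, 0], [0, 0, 0]], [0.0, [0.012, 0, 0], [0, 0, 0]], [0.0, [0.016, 0, 0], [0, 0, 0]], [0.0, [0.018, 0, 0], [0, 0, 0]], [0.0, [0.018, 0, 0], [0, 0, 0]]]}}

```text
t: 11.65
position: [0.5627, -0.1497, 0.096]
tool_rot: [0.705, -0.052, -0.705, -0.052]
force: [-0.2, -0.5, 0.0]
finger_gap: 0.199
```

```bash
python3 - <<'E'
from h import *
goto([.5633,-.1495,.094],T+np.pi/2)
E
```

```text
t 11.65 pos [ 0.5627 -0.1497  0.096 ] yhead -98.4 xax [ 0. -0. -1.] F [-0.2 -0.5  0. ] gap 0.199
shift mm [ 2.  -0.3 -0.6] turn [ 0.11 -0.01 -0.  ]
```

Call:
{"name": "servo_tool", "arguments": {"series": [[0.0, [0.001, 0, 0], [0, 0, 0]], [0.0, [0.002, 0, 0], [0, 0, 0]], [0.0, [0.002, 0, 0], [0, 0, 0]]]}}

```text
t: 11.95
position: [0.5626, -0.1497, 0.0939]
tool_rot: [0.705, -0.052, -0.705, -0.052]
force: [-0.2, -0.5, -1.1]
finger_gap: 0.199
```

Call:
{"name": "servo_tool", "arguments": {"series": [[0.0, [0.001, 0, 0], [0, 0, 0]], [0.0, [0.0015, 0, 0], [0, 0, 0]], [0.0, [0.0015, 0, 0], [0, 0, 0]]]}}

```text
t: 12.25
position: [0.5638, -0.1499, 0.0937]
tool_rot: [0.706, -0.052, -0.704, -0.052]
force: [-1.1, 0.9, 6.0]
finger_gap: 0.2
```

Call:
{"name": "servo_tool", "arguments": {"series": [[0.0, [-0.001, 0, 0], [0, 0, 0]], [0.045, [-0.001, 0, 0], [0, 0, 0]], [0.045, [-0.001, 0, 0], [0, 0, 0]], [0.045, [-0.001, 0, 0], [0, 0, 0]], [0.045, [-0.001, 0, 0], [0, 0, 0]]]}}

```text
t: 12.75
position: [0.5625, -0.1496, 0.0932]
tool_rot: [-0.705, 0.052, 0.705, 0.052]
force: [1.1, 0.3, -0.7]
finger_gap: 0.489
```

Call:
{"name": "servo_tool", "arguments": {"series": [[0.045, [-0.02, 0, 0], [0, 0, 0]], [0.045, [-0.05, 0, 0], [0, 0, 0]], [0.045, [-0.09, 0, 0], [0, 0, 0]], [0.045, [-0.13, 0, 0], [0, 0, 0]], [0.045, [-0.14, 0, 0], [0, 0, 0]]]}}

```text
t: 13.25
position: [0.565, -0.15, 0.2381]
tool_rot: [0.708, -0.052, -0.702, -0.051]
force: [-1.3, 0.5, 0.2]
finger_gap: 0.488
```

```bash
python3 - <<'E'
from h import *
save('wrist','w6.png');save('scene','s6.png')
goto([.6015,.196,.235],H)
E
```

```text
t 13.35 pos [ 0.5635 -0.1499  0.2351] yhead -98.4 xax [ 0.004 -0.001 -1.   ] F [0.1 0.  0. ] gap 0.489
shift mm [-1.000e-01 -3.477e+02  1.310e+01] turn [57.62 -0.21  0.07]
```

View pics/w6.png

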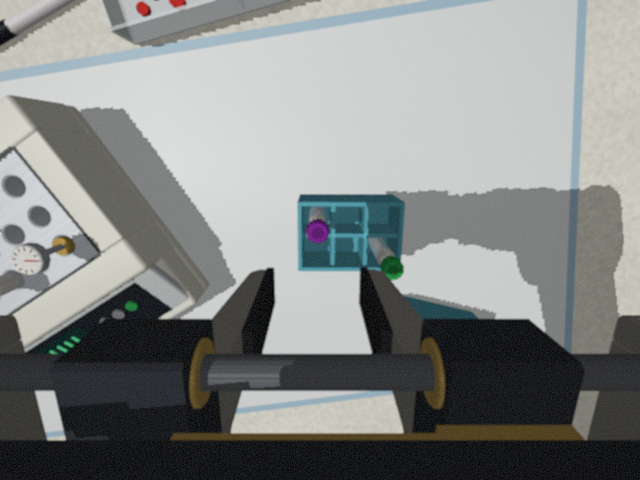

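View pics/s6.png

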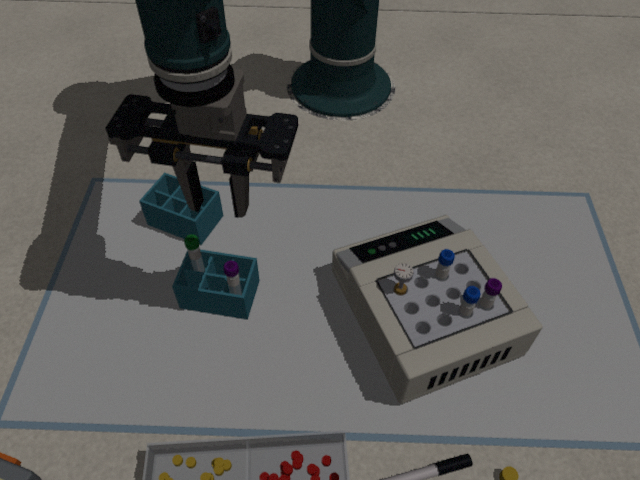

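Call:
{"name": "servo_tool", "arguments": {"series": [[0.0, [0, -0.045, 0.002], [6, 0, 0]], [0.0, [0, -0.09, 0.004], [13, 0, 0]], [0.0, [0, -0.135, 0.006], [20, 0, 0]], [0.0, [0, -0.18, 0.008], [27, 0, 0]], [0.0, [0, -0.225, 0.01], [34, 0, 0]]]}}

```text
t: 13.85
position: [0.5845, 0.0758, 0.2309]
tool_rot: [-0.657, 0.258, 0.66, 0.257]
force: [0.7, -0.2, -0.3]
finger_gap: 0.073
```

```bash
python3 - <<'E'
from h import *
goto([.6015,.196,.225],H); print(np.round(bot.observe()['joint_pos'],2))
E
```

```text
t 13.85 pos [0.5845 0.0758 0.2309] yhead -132.7 xax [-0.004 -0.001 -1.   ] F [ 0.7 -0.2 -0.3] gap 0.073
shift mm [  5.8 -99.9  69.1] turn [23.32  0.09 -0.19]
[ 0.    0.38 -0.24  1.74  0.1   1.04 -2.59]
```

Call:
{"name": "servo_tool", "arguments": {"series": [[0.0, [0, -0.02, 0.014], [-8.5, 0, 0]], [0.0, [0, -0.04, 0.028], [-17, 0, 0]], [0.0, [0, -0.06, 0.042], [-25.5, 0, 0]], [0.0, [0, -0.08, 0.056], [-34, 0, 0]], [0.0, [0, -0.1, 0.069], [-42.5, 0, 0]]]}}

```text
t: 14.35
position: [0.601, 0.1955, 0.2307]
tool_rot: [-0.706, -0.002, 0.708, -0.003]
force: [0.8, 0.2, 0.5]
finger_gap: 0.007
```

Call:
{"name": "servo_tool", "arguments": {"series": [[0.0, [0, 0, 0], [-8.5, 0, 0]], [0.0, [0, 0, 0], [-17, 0, 0]], [0.0, [0, 0, 0], [-25.5, 0, 0]], [0.0, [0, 0, 0], [-34, 0, 0]], [0.0, [0, 0, 0], [-42.5, 0, 0]]]}}

```text
t: 14.85
position: [0.601, 0.1944, 0.2306]
tool_rot: [-0.657, -0.259, 0.659, -0.259]
force: [-1.0, -0.3, -0.7]
finger_gap: 0.006
```

Call:
{"name": "servo_tool", "arguments": {"series": [[0.0, [0, 0, 0], [-8.5, 0, 0]], [0.0, [0, 0, 0], [-17, 0, 0]], [0.0, [0, 0, 0], [-25.5, 0, 0]], [0.0, [0, 0, 0], [-34, 0, 0]], [0.0, [0, 0, 0], [-42.5, 0, 0]]]}}

```text
t: 15.35
position: [0.6011, 0.1944, 0.2307]
tool_rot: [-0.518, -0.481, 0.521, -0.479]
force: [-0.5, 0.7, -0.3]
finger_gap: 0.006
```

```bash
python3 - <<'E'
from h import *
goto([.6015,.196,.225],H); print(np.round(bot.observe()['joint_pos'],2))
E
```

```text
t 15.35 pos [0.6011 0.1944 0.2307] yhead -4.5 xax [-0.004 -0.001 -1.   ] F [-0.5  0.7 -0.3] gap 0.006
shift mm [ 5.7  0.3 -1.6] turn [-28.5   -0.     0.22]
[ 0.15  0.55 -0.73  1.61  0.39  1.14 -0.75]
```

Call:
{"name": "servo_tool", "arguments": {"series": [[0.0, [0, 0, -0.0015], [-8.5, 0, 0]], [0.0, [0, 0, -0.0015], [-17, 0, 0]], [0.0, [0, 0, -0.0015], [-25, 0, 0.1]], [0.0, [0, 0, -0.0015], [-28.5, 0, 0.2]], [0.0, [0, 0, -0.0015], [-28.5, 0, 0.2]]]}}

```text
t: 15.85
position: [0.6013, 0.1959, 0.2309]
tool_rot: [0.387, 0.592, -0.387, 0.591]
force: [0.3, 0.0, 0.4]
finger_gap: 0.004
```

Call:
{"name": "servo_tool", "arguments": {"series": [[0.0, [0.02, 0, 0], [0, 0, 0]], [0.0, [0.04, 0, 0], [0, 0, 0]], [0.0, [0.06, 0, 0], [0, 0, 0]], [0.0, [0.068, 0, 0], [0, 0, 0]], [0.0, [0.068, 0, 0], [0, 0, 0]]]}}

```text
t: 16.35
position: [0.6015, 0.1959, 0.1634]
tool_rot: [0.387, 0.591, -0.388, 0.592]
force: [-0.5, 0.7, -0.5]
finger_gap: 0.004
```

Call:
{"name": "servo_tool", "arguments": {"series": [[0.0, [0, 0, 0], [0, 0, 0]], [0.0, [0, 0, 0], [0, 0, 0]], [0.0, [0, 0, 0], [0, 0, 0]], [0.0, [0, 0, 0], [0, 0, 0]], [0.0, [0, 0, 0], [0, 0, 0]]]}}

```text
t: 16.85
position: [0.6027, 0.1963, 0.1657]
tool_rot: [0.388, 0.591, -0.386, 0.593]
force: [-0.3, 0.6, -0.7]
finger_gap: 0.004
```

```bash
python3 - <<'E'
from h import *
goto([.6015,.196,.16],H)
save('wrist','w7.png');goto([.6015,.196,.16],H)
E
```

```text
t 16.85 pos [0.6027 0.1963 0.1657] yhead 23.6 xax [ 0.004  0.001 -1.   ] F [-0.3  0.6 -0.7] gap 0.004
shift mm [ 5.7 -1.2 -0.2] turn [-0.38  0.06 -0.22]
t 16.9 pos [0.6027 0.1963 0.1656] yhead 23.6 xax [ 0.004  0.001 -1.   ] F [ 0.4  0.5 -1.2] gap 0.003
shift mm [ 5.6 -1.2 -0.2] turn [-0.38  0.06 -0.21]
```

View pics/w7.png

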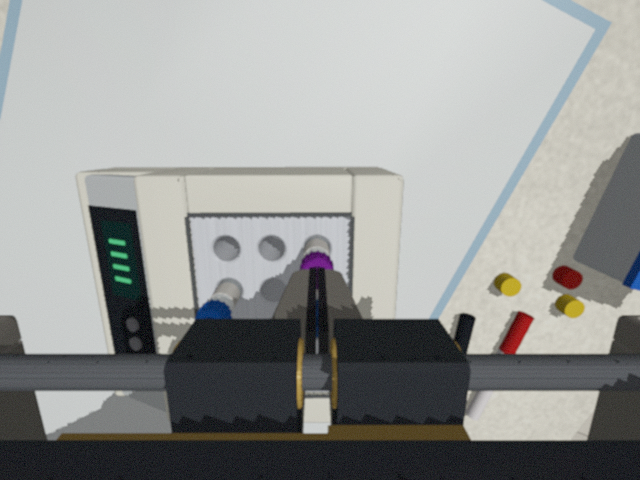

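Call:
{"name": "servo_tool", "arguments": {"series": [[0.0, [0.005, -0.001, 0], [0, 0, 0]], [0.0, [0.009, -0.001, 0], [0, 0, -0.1]], [0.0, [0.012, -0.001, 0], [0, 0, -0.1]], [0.0, [0.013, -0.001, 0], [0, 0, -0.1]], [0.0, [0.014, -0.001, 0], [0, 0, -0.1]]]}}

```text
t: 17.4
position: [0.6022, 0.1964, 0.1521]
tool_rot: [0.388, 0.591, -0.387, 0.592]
force: [-1.0, 0.5, 6.6]
finger_gap: 0.006
```

Call:
{"name": "servo_tool", "arguments": {"series": [[0.0, [0.001, 0, 0], [0, 0, 0]], [0.0, [0.002, 0, 0], [0, 0, 0]], [0.0, [0.003, 0, 0], [0, 0, 0]], [0.0, [0.003, 0, 0], [0, 0, 0]]]}}

```text
t: 17.8
position: [0.6023, 0.1964, 0.1493]
tool_rot: [0.388, 0.591, -0.387, 0.593]
force: [-0.5, -0.9, 5.7]
finger_gap: 0.003
```

Call:
{"name": "servo_tool", "arguments": {"series": [[0.0, [0.001, 0, 0], [0, 0, 0]], [0.0, [0.002, 0, 0], [0, 0, 0]], [0.0, [0.002, 0, 0], [0, 0, 0]]]}}

```text
t: 18.1
position: [0.6024, 0.1964, 0.1475]
tool_rot: [0.388, 0.591, -0.386, 0.593]
force: [-0.3, -0.6, 6.6]
finger_gap: 0.004
```

Call:
{"name": "servo_tool", "arguments": {"series": [[0.0, [0.001, 0, 0], [0, 0, 0]], [0.0, [0.002, 0, 0], [0, 0, 0]], [0.0, [0.002, 0, 0], [0, 0, 0]]]}}

```text
t: 18.4
position: [0.603, 0.1969, 0.1473]
tool_rot: [0.389, 0.59, -0.386, 0.593]
force: [-2.3, -1.4, 16.3]
finger_gap: 0.002
```

Call:
{"name": "servo_tool", "arguments": {"series": [[0.0, [0.001, 0, 0], [0, 0, 0]], [0.0, [0.001, 0, 0], [0, 0, 0]]]}}

```text
t: 18.6
position: [0.6032, 0.1969, 0.1472]
tool_rot: [0.389, 0.59, -0.386, 0.593]
force: [-4.2, -2.4, 20.5]
finger_gap: 0.003
```

Call:
{"name": "servo_tool", "arguments": {"series": [[0.0, [-0.02, 0, 0], [0, 0, 0]], [0.05, [-0.04, 0, 0], [0, 0, 0]], [0.05, [-0.045, 0, 0], [0, 0, 0]], [0.05, [-0.045, 0, 0], [0, 0, 0]], [0.05, [-0.045, 0, 0], [0, 0, 0]]]}}

```text
t: 19.1
position: [0.6012, 0.1955, 0.1872]
tool_rot: [0.387, 0.591, -0.387, 0.592]
force: [-0.0, 0.3, 0.6]
finger_gap: 0.332
```

Call:
{"name": "servo_tool", "arguments": {"series": [[0.05, [0, 0, 0], [0, 0, 0]], [0.05, [0, 0, 0], [0, 0, 0]], [0.05, [0, 0, 0], [0, 0, 0]], [0.05, [0, 0, 0], [0, 0, 0]]]}}

```text
t: 19.5
position: [0.6015, 0.1959, 0.188]
tool_rot: [0.387, 0.591, -0.387, 0.592]
force: [0.0, -0.2, 0.8]
finger_gap: 0.539
```

```bash
python3 - <<'E'
from h import *
goto([.6015,.196,.12],H)
E
```

```text
t 19.5 pos [0.6015 0.1959 0.188 ] yhead 23.6 xax [ 0.001 -0.    -1.   ] F [ 0.  -0.2  0.8] gap 0.539
shift mm [68.  -0.  -0.1] turn [-0.37  0.04 -0.06]
```

Call:
{"name": "servo_tool", "arguments": {"series": [[0.05, [0.015, 0, 0], [0, 0, 0]], [0.05, [0.035, 0, 0], [0, 0, 0]], [0.05, [0.05, 0, 0], [0, 0, 0]], [0.05, [0.062, 0, 0], [0, 0, 0]], [0.05, [0.068, 0, 0], [0, 0, 0]]]}}

```text
t: 20.0
position: [0.6011, 0.1957, 0.1185]
tool_rot: [0.387, 0.592, -0.387, 0.592]
force: [0.1, 0.4, 0.3]
finger_gap: 0.541
```

Call:
{"name": "servo_tool", "arguments": {"series": [[0.05, [0, 0, 0], [0, 0, 0]], [0.05, [0, 0, 0], [0, 0, 0]], [0.05, [0, 0, 0], [0, 0, 0]]]}}

```text
t: 20.3
position: [0.6022, 0.1962, 0.1211]
tool_rot: [0.388, 0.591, -0.387, 0.592]
force: [1.0, 0.4, 0.7]
finger_gap: 0.544
```

```bash
python3 - <<'E'
from h import *
goto([.6015,.196,.12],H)
save('wrist','w8.png')
E
```

```text
t 20.3 pos [0.6022 0.1962 0.1211] yhead 23.6 xax [ 0.003  0.    -1.   ] F [1.  0.4 0.7] gap 0.544
shift mm [ 1.1 -0.7 -0.1] turn [-0.37  0.06 -0.17]
```

View pics/w8.png

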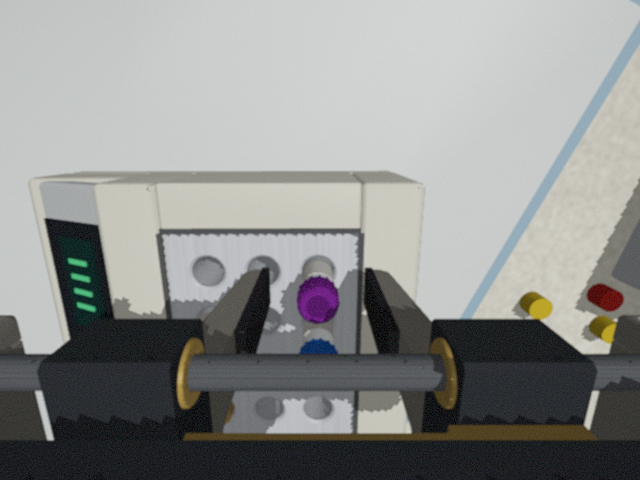

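The p2 cap is at (318,300), midway between the jaws, with blue2 behind it at (318,345) and clear. Next I close, then lift.

Call:
{"name": "servo_tool", "arguments": {"series": [[0.0, [0, 0, 0], [0, 0, 0]], [0.0, [0, 0, 0], [0, 0, 0]], [0.0, [0, 0, 0], [0, 0, 0]], [0.0, [0, 0, 0], [0, 0, 0]], [0.0, [0, 0, 0], [0, 0, 0]]]}}

```text
t: 20.85
position: [0.6018, 0.1959, 0.1204]
tool_rot: [0.388, 0.591, -0.387, 0.592]
force: [0.3, 0.0, 0.3]
finger_gap: 0.202
```

Call:
{"name": "servo_tool", "arguments": {"series": [[0.0, [-0.004, 0, 0], [0, 0, 0]], [0.0, [-0.014, 0, 0], [0, 0, 0]], [0.0, [-0.029, 0, 0], [0, 0, 0]], [0.0, [-0.044, 0, 0], [0, 0, 0]], [0.0, [-0.064, 0, 0], [0, 0, 0]]]}}

```text
t: 21.35
position: [0.6014, 0.1959, 0.1858]
tool_rot: [0.387, 0.591, -0.387, 0.592]
force: [0.2, 0.1, -0.4]
finger_gap: 0.201
```

Call:
{"name": "servo_tool", "arguments": {"series": [[0.0, [-0.02, 0, 0], [0, 0, 0]], [0.0, [-0.04, 0, 0], [0, 0, 0]], [0.0, [-0.06, 0, 0], [0, 0, 0]], [0.0, [-0.068, 0, 0], [0, 0, 0]], [0.0, [-0.068, 0, 0], [0, 0, 0]]]}}

```text
t: 21.85
position: [0.602, 0.1963, 0.2543]
tool_rot: [0.388, 0.59, -0.386, 0.593]
force: [-0.5, -0.3, -0.5]
finger_gap: 0.199
```

```bash
python3 - <<'E'
from h import *
save('scene','s9.png')
goto([.558,-.183,.25],T); print(np.round(bot.observe()['joint_pos'],2))
E
```

```text
t 21.9 pos [0.6015 0.1958 0.2529] yhead 23.6 xax [ 0.003 -0.    -1.   ] F [ 0.1 -0.2 -0.8] gap 0.2
shift mm [   2.9 -191.4  329.8] turn [32.11  0.04 -0.16]
[ 0.22  0.57 -0.85  1.58  0.45  1.19 -0.31]
```

View pics/s9.png

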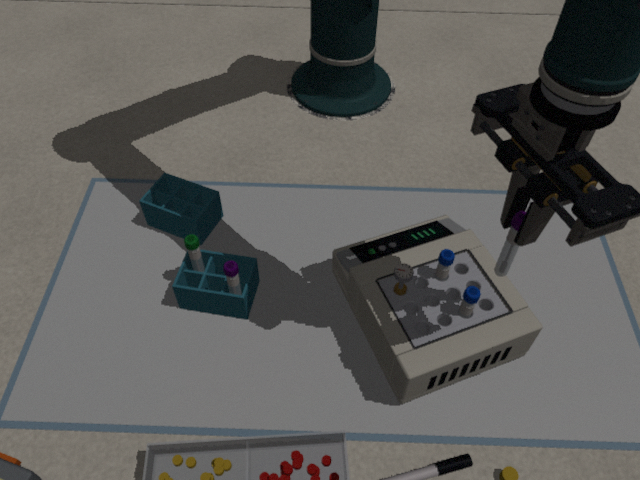

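Call:
{"name": "servo_tool", "arguments": {"series": [[0.0, [0, -0.008, 0.013], [0, 0, 0]], [0.0, [0, -0.025, 0.043], [3, 0, 0]], [0.0, [0, -0.043, 0.074], [7, 0, 0]], [0.0, [0, -0.061, 0.105], [11, 0, 0]], [0.0, [0, -0.079, 0.136], [15, 0, 0]]]}}

```text
t: 22.4
position: [0.5823, 0.0368, 0.251]
tool_rot: [0.462, 0.535, -0.463, 0.535]
force: [0.2, -0.1, 0.1]
finger_gap: 0.198
```

```bash
python3 - <<'E'
from h import *
goto([.558,-.183,.25],T)
E
```

```text
t 22.4 pos [0.5823 0.0368 0.251 ] yhead 8.4 xax [-0.001 -0.001 -1.   ] F [ 0.2 -0.1  0.1] gap 0.198
shift mm [  1.2 -56.  213.9] turn [16.91  0.04  0.03]
```

Call:
{"name": "servo_tool", "arguments": {"series": [[0.0, [0, -0.009, 0.034], [4, 0, 0]], [0.0, [0, -0.018, 0.068], [8, 0, 0]], [0.0, [0, -0.027, 0.102], [12, 0, 0]], [0.0, [0, -0.036, 0.136], [15, 0, 0]], [0.0, [0, -0.045, 0.17], [16.9, 0, 0]]]}}

```text
t: 22.9
position: [0.5627, -0.1378, 0.2512]
tool_rot: [-0.535, -0.462, 0.536, -0.462]
force: [0.8, 1.3, -0.0]
finger_gap: 0.201
```

```bash
python3 - <<'E'
from h import *
goto([.558,-.183,.25],T)
E
```

```text
t 22.9 pos [ 0.5627 -0.1378  0.2512] yhead -8.5 xax [-0. -0. -1.] F [ 0.8  1.3 -0. ] gap 0.201
shift mm [ 1.2  2.  45.4] turn [0.05 0.02 0.02]
```

Call:
{"name": "servo_tool", "arguments": {"series": [[0.0, [0, 0.001, 0.025], [0, 0, 0]], [0.0, [0, 0.002, 0.04], [0, 0, 0]], [0.0, [0, 0.002, 0.045], [0, 0, 0]], [0.0, [0.02, 0.002, 0.045], [0, 0, 0]], [0.0, [0.04, 0.002, 0.045], [0, 0, 0]]]}}

```text
t: 23.4
position: [0.5602, -0.1788, 0.2121]
tool_rot: [0.535, 0.462, -0.534, 0.463]
force: [-0.1, -0.5, 0.3]
finger_gap: 0.199
```

Call:
{"name": "servo_tool", "arguments": {"series": [[0.0, [0, 0, 0], [0, 0, 0]], [0.0, [0, 0, 0], [0, 0, 0]], [0.0, [0, 0, 0], [0, 0, 0]], [0.0, [0, 0, 0], [0, 0, 0]], [0.0, [0, 0, 0], [0, 0, 0]]]}}

```text
t: 23.9
position: [0.5603, -0.1799, 0.2131]
tool_rot: [0.536, 0.462, -0.534, 0.463]
force: [-0.5, -0.3, 0.2]
finger_gap: 0.202
```

```bash
python3 - <<'E'
from h import *
goto([.558,-.183,.094],T)
save('wrist','w10.png');save('scene','s10.png')
goto([.558,-.183,.094],T)
a=cv2.imread('pics/s10.png')[200:330,150:290];b=cv2.imread('pics/w10.png')[190:330,230:400]
cv2.imwrite('pics/z10.png',np.hstack([cv2.resize(a,(390,400),interpolation=2),cv2.resize(b,(410,400),interpolation=2)]))
E
```

```text
t 23.9 pos [ 0.5603 -0.1799  0.2131] yhead -8.3 xax [ 0.003 -0.001 -1.   ] F [-0.5 -0.3  0.2] gap 0.202
shift mm [119.1  -2.2   3.4] turn [ 0.22  0.01 -0.17]
t 24.0 pos [ 0.5601 -0.18    0.2128] yhead -8.3 xax [ 0.002 -0.001 -1.   ] F [-0.  -0.1 -0.3] gap 0.203
shift mm [118.8  -1.9   3.2] turn [ 0.22  0.01 -0.14]
```

View pics/z10.png

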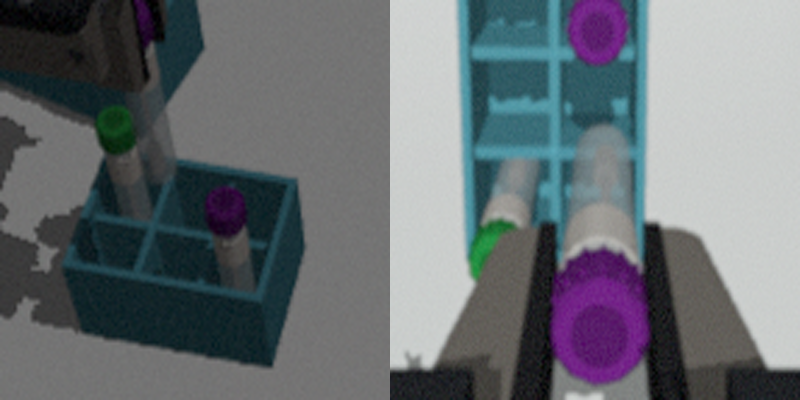

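View pics/w10.png

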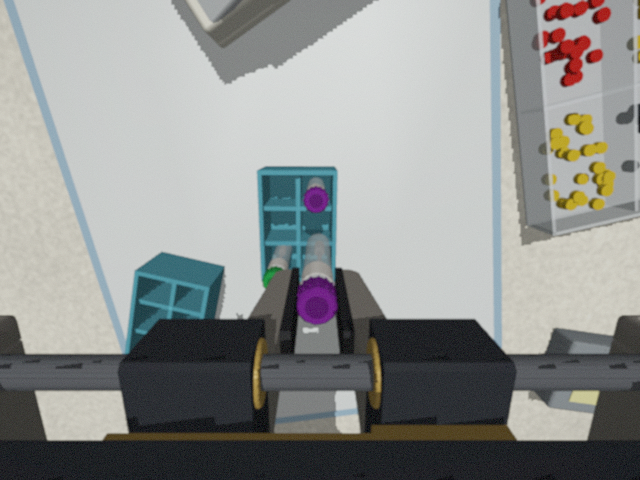

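Call:
{"name": "servo_tool", "arguments": {"series": [[0.0, [0.01, -0.002, 0.003], [0, 0, 0]], [0.0, [0.025, -0.002, 0.003], [0.2, 0, 0]], [0.0, [0.04, -0.002, 0.003], [0.2, 0, 0]], [0.0, [0.05, -0.002, 0.003], [0.2, 0, 0]], [0.0, [0.05, -0.002, 0.003], [0.2, 0, 0]]]}}

```text
t: 24.5
position: [0.5563, -0.1823, 0.1599]
tool_rot: [-0.536, -0.462, 0.536, -0.461]
force: [0.3, -0.6, -0.2]
finger_gap: 0.2
```

```bash
python3 - <<'E'
from h import *
goto([.558,-.183,.094],T)
save('wrist','w11.png');save('scene','s11.png')
a=cv2.imread('pics/s11.png')[200:330,150:290];b=cv2.imread('pics/w11.png')[170:310,230:400]
cv2.imwrite('pics/z11.png',np.hstack([cv2.resize(a,(390,400),interpolation=2),cv2.resize(b,(410,400),interpolation=2)]))
E
```

```text
t 24.5 pos [ 0.5563 -0.1823  0.1599] yhead -8.5 xax [-0.002  0.001 -1.   ] F [ 0.3 -0.6 -0.2] gap 0.2
shift mm [65.9  2.   0.5] turn [ 0.03 -0.07  0.12]
```

View pics/z11.png

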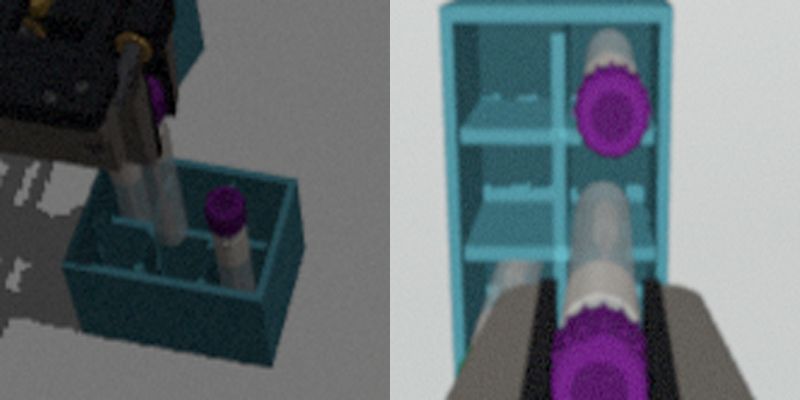

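Call:
{"name": "servo_tool", "arguments": {"series": [[0.0, [0.01, 0, 0], [0, 0, 0]], [0.0, [0.025, 0, 0], [0, 0, 0]], [0.0, [0.04, 0, 0], [0, 0, 0]], [0.0, [0.055, 0, 0], [0, 0, 0]], [0.0, [0.06, 0, 0], [0, 0, 0]]]}}

```text
t: 25.1
position: [0.5563, -0.1823, 0.0998]
tool_rot: [-0.536, -0.462, 0.536, -0.461]
force: [0.6, -0.3, -0.4]
finger_gap: 0.2
```

Call:
{"name": "servo_tool", "arguments": {"series": [[0.0, [0, 0, 0], [0, 0, 0]], [0.0, [0, 0, 0], [0, 0, 0]], [0.0, [0, 0, 0], [0, 0, 0]]]}}

```text
t: 25.4
position: [0.5582, -0.1827, 0.1029]
tool_rot: [0.536, 0.461, -0.535, 0.462]
force: [-0.4, 0.7, 0.1]
finger_gap: 0.201
```

Call:
{"name": "servo_tool", "arguments": {"series": [[0.0, [0.003, 0, 0], [0, 0, 0]], [0.0, [0.006, 0, 0], [0, 0, 0]], [0.0, [0.008, 0, 0], [0, 0, 0]], [0.0, [0.009, 0, 0], [0, 0, 0]], [0.0, [0.009, 0, 0], [0, 0, 0]]]}}

```text
t: 25.9
position: [0.5583, -0.1827, 0.0942]
tool_rot: [0.536, 0.461, -0.535, 0.462]
force: [-0.9, 0.5, 5.5]
finger_gap: 0.204
```

Call:
{"name": "servo_tool", "arguments": {"series": [[0.0, [0.001, 0, 0], [0, 0, 0]], [0.0, [0.001, 0, 0], [0, 0, 0]]]}}

```text
t: 26.1
position: [0.5588, -0.1828, 0.0941]
tool_rot: [0.536, 0.46, -0.535, 0.463]
force: [-2.1, 0.8, 10.6]
finger_gap: 0.203
```

Call:
{"name": "servo_tool", "arguments": {"series": [[0.0, [-0.0015, 0, 0], [0, 0, 0]], [0.045, [-0.0015, 0, 0], [0, 0, 0]], [0.045, [-0.0015, 0, 0], [0, 0, 0]], [0.045, [-0.0015, 0, 0], [0, 0, 0]], [0.045, [-0.0015, 0, 0], [0, 0, 0]]]}}

```text
t: 26.6
position: [0.5575, -0.1826, 0.0935]
tool_rot: [0.536, 0.461, -0.535, 0.462]
force: [-1.0, 0.6, 1.5]
finger_gap: 0.49
```

Call:
{"name": "servo_tool", "arguments": {"series": [[0.045, [-0.015, 0, 0], [0, 0, 0]], [0.045, [-0.05, 0, 0], [0, 0, 0]], [0.045, [-0.09, 0, 0], [0, 0, 0]], [0.045, [-0.13, 0, 0], [0, 0, 0]], [0.045, [-0.16, 0, 0], [0, 0, 0]]]}}

```text
t: 27.1
position: [0.5581, -0.1823, 0.2576]
tool_rot: [0.537, 0.46, -0.535, 0.463]
force: [-0.2, 0.2, 0.4]
finger_gap: 0.49
```

Call:
{"name": "servo_tool", "arguments": {"series": [[0.045, [0, 0, -0.04], [0, 0, 0]], [0.045, [0, 0, -0.08], [0, 0, 0]], [0.045, [0, 0, -0.11], [0, 0, 0]], [0.045, [0, 0, -0.12], [0, 0, 0]], [0.045, [0, 0, -0.12], [0, 0, 0]]]}}

```text
t: 27.6
position: [0.5754, -0.0626, 0.2546]
tool_rot: [0.536, 0.462, -0.534, 0.463]
force: [0.5, -0.4, -0.2]
finger_gap: 0.491
```

```bash
python3 - <<'E'
from h import *
goto([.558,-.183,.25],T)
save('wrist','w12.png');save('scene','s12.png');save('top','t12.png')
a=cv2.imread('pics/scene0.png')[170:350,140:540];b=cv2.imread('pics/s12.png')[170:350,140:540]
cv2.imwrite('pics/z12.png',cv2.resize(np.vstack([a,b]),(700,600),interpolation=2))
a=cv2.imread('pics/top0.png')[130:300,130:480];b=cv2.imread('pics/t12.png')[130:300,130:480]
cv2.imwrite('pics/z12t.png',cv2.resize(np.vstack([a,b]),(700,600),interpolation=2))
E
```

```text
t 27.6 pos [ 0.5754 -0.0626  0.2546] yhead -8.3 xax [ 0.003 -0.    -1.   ] F [ 0.5 -0.4 -0.2] gap 0.491
shift mm [  4.6   0.3 121.7] turn [ 0.19 -0.01 -0.15]
```

View pics/z12.png

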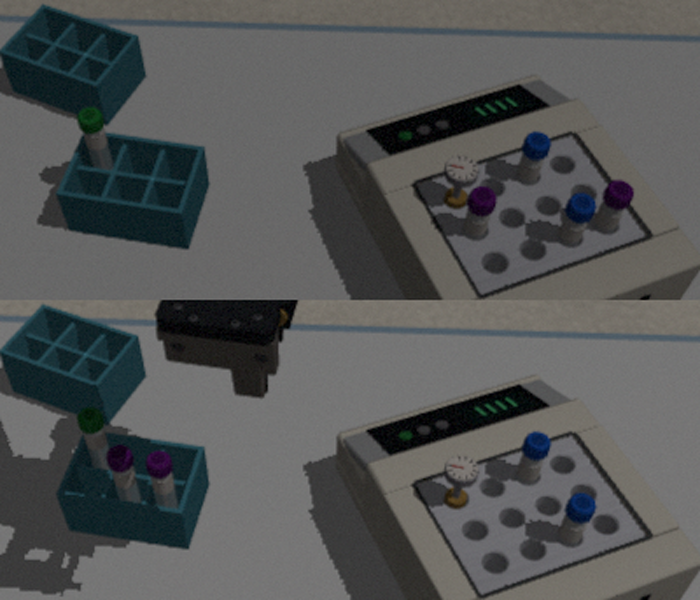

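View pics/z12t.png

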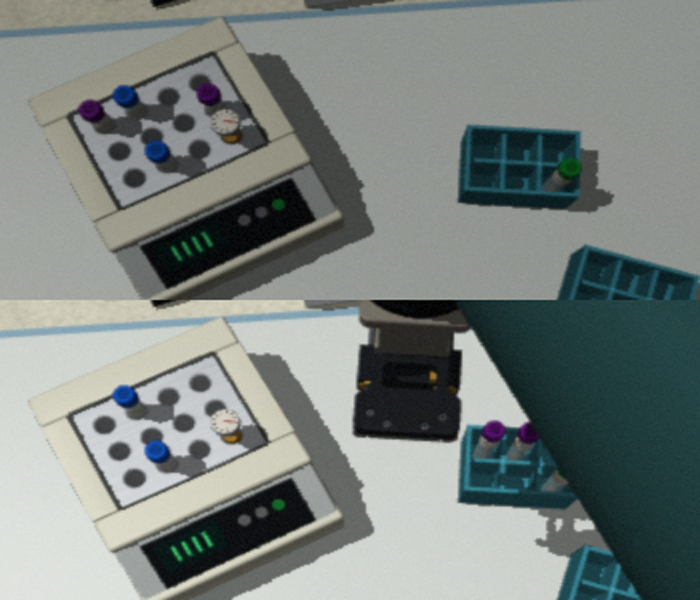

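View pics/w12.png

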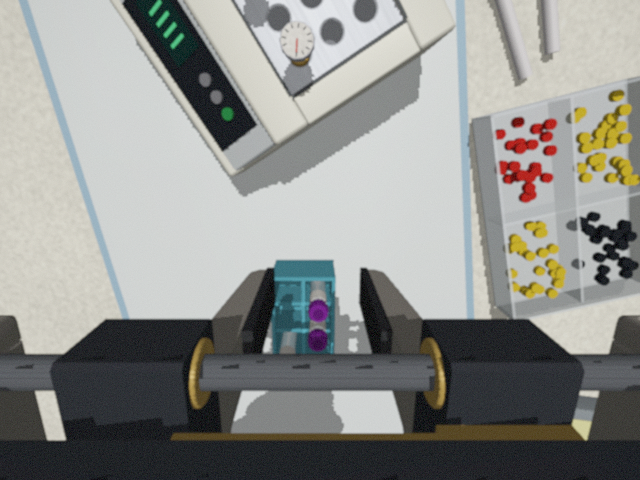

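The scene view shows both purple tubes upright in adjacent cells at (120,460) and (160,465). The green tube, both blue tubes and the thermometer are where they started, and the gripper is clear of everything. I'm handing the job in.

```bash
python3 - <<'E'
from h import *
print(bot.finish_job())
E
```

```text
the job is handed in; nothing more can be done
None
```

I pressed both purple caps home in the block, lifted each tube straight out upright, and set it on the floor of the far tray. That is the tray with the green tube, and the two purple tubes are in separate cells. I handed the job in at about 28 s of the 61 s.

- **Caps:** both stopped at the same height (fingertips about 133 mm up, as expected for fully home) with the force at 17 and 20 N. That is well above the 6–7 N needed to push them down.
- **Placing:** each tube was let go only after floor contact, at 6 N and 11 N. The height at contact matched the tray floor to under 1 mm.
- **Final pictures:** both purple tubes stand upright in the tray. The blue tubes, thermometer and green tube look unmoved, and the blue caps are still up. The arm partly hid the green tube from the top camera, so that one rests on the scene view.
- **Slip:** my first two moves were given in mm instead of m. The per-row limits kept them on course and nothing was touched.
- **Not confirmed:** I had no direct cap-joint reading, and the hand-in reports no verdict.

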